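# Lock the press-and-twist cap on a leaning battery tube

## Task

Close the battery tube that leans in the cradle: take the wider of the two grey caps, set it square on the tube's mouth with its inner lugs in the rim's two notches, press it fully down against the spring and, keeping it down so that the lugs clear the ribs and are not forced against them, twist it clockwise (looking down on the cap) to the stop; then let go, so that it springs up and stays locked. Leave the small cap, tape roll, bottle and dish of screws where they are.

Things in the scene. Friction and masses are not known exactly. Their poses are not given: they have to be found in the camera images.
- tube: White battery tube, 48 mm round, fixed in a cradle, leaning 30 deg from vertical, mouth up and roughly towards the robot. Origin: centre of the mouth at the rim's upper face; z out along the tube's axis; x through the rim's two opposite notches (at +x and -x). Rim 47 mm across, 5 mm thick, on a 31 mm neck; each notch spans 22 deg either side of x. Shoulder (48 mm) 18.5 mm below the mouth.
- tube_pocket (a point): Point under the rim where the +x lug ends up when locked: 61 deg clockwise of the notch (looking into the mouth), 21 mm off axis, 7 mm below the mouth. A stop ends the turn at about 65 deg, a fixed wall blocks the other direction. Axes as the tube's.
- ribs: The two ribs, 4 mm high, that hang under the rim from 22 to 42 deg clockwise of each notch, fixed to the tube; same origin and axes as the tube. A lug passes below its rib only while the cap is pressed to within 2.5 mm of fully down; turned higher, the lug strikes the rib's side.
- contact (a joint): Brass spring contact, 22 mm round, that stands 9 mm out of the mouth at 0 and is pushed in along the axis (m, up to 0.009, flush with the rim); 4 N to start, 12 N at the end. It lifts the freed cap 7 mm from fully down, so that each lug rests under the rim in its pocket between rib and stop.
- wide_cap: The cap to use: grey, fluted, 57 mm round, standing skirt down on the table, 60 g. Origin: centre of the skirt's lower edge; z up through the cap, x along its grip bar; half a turn makes no difference. Skirt 52 mm wide inside. Origin height in the tube's frame: set in the notches on the raised contact -7.5 mm; fully down (roof on the rim) -16.5 mm; locked -9.5 mm.
- wide_cap_bar (a point): Middle of the +x end of the wide cap's grip bar, 22 mm from the cap's axis, 33 mm above its origin. Bar 44 mm long (x), 10 mm thick (y), rising from the roof's upper face (20.5 mm above the origin) to 46.5 mm. Roof's lower face 16.5 mm. Two inner lugs under the bar's ends at +x and -x: 10 mm wide, inner ends 18.5 mm from the axis, 0 to 4.5 mm above the lower edge. Axes as the cap's.
- small_cap: A cap of the same form but only 44 mm round, with a 34 mm bar, 46.5 mm high; it does not fit this tube. Origin: centre of the skirt's lower edge. The two caps may stand in either place.
- tape: Roll of blue marking tape lying flat, 71 mm across, 24 mm high; origin under its centre.
- bottle: Small white cleaner bottle standing, 42 mm round, 90 mm high; origin under its centre.
- dish: Steel dish of screws, 68 mm round, 18 mm high; origin under its centre.

How it is judged (in metres and radians):
On the way:
1. the wide cap sits on the mouth with its lugs in the notches (z of wide_cap in the frame of tube between -0.02 and -0.003 m and x of wide_cap in the frame of tube between -0.006 and 0.006 m and y of wide_cap in the frame of tube between -0.006 and 0.006 m and angle between the x axis of wide_cap and the x axis of tube, either way round below 0.4 rad).
At the end, for the whole second after the job is handed in: Wide cap at rest, locked: turned 46 to 72 deg clockwise from the notches, its lower edge 7.5 to 11.2 mm below the mouth, within 4 mm of the axis in the tube's x and y, square within 7 deg. Small cap, tape, bottle and dish within 30 mm of where they stood (z of wide_cap in the frame of tube between -0.0112 and -0.0075 m and x of wide_cap in the frame of tube between -0.004 and 0.004 m and y of wide_cap in the frame of tube between -0.004 and 0.004 m and angle between the z axis of wide_cap and the z axis of tube, either way round below 0.12 rad and angle between the x axis of wide_cap and the x axis of tube, either way round between 0.8 and 1.25 rad and ((x of wide_cap_bar in the frame of tube above 0 m and y of wide_cap_bar in the frame of tube below 0 m) or (x of wide_cap_bar in the frame of tube below 0 m and y of wide_cap_bar in the frame of tube above 0 m)) and linear speed of wide_cap below 0.01 m/s and distance of each of small_cap, tape, bottle, dish from where it was at the start of the episode below 0.03 m); the robot touches nothing.
It fails at once if the small cap, the tape roll, the bottle or the dish is displaced by more than 30 mm (distance of any of small_cap, tape, bottle, dish from where it was at the start of the episode above 0.03 m).
It fails at once if the lugs are forced against the ribs with more than 40 N (contact force between wide_cap and ribs above 40 N).
It also fails if it takes over 42 s, if anything falls off the work surface, if the arm or the gripper's body presses on something with over 40 N, if the wrist force passes 120 N, or if a joint passes its speed limit or range.

## Robot

A 6-joint arm with a two-finger parallel gripper is mounted at the origin on a cart in front of the work surface, level with it; the furniture and walls round the work are solid. World frame = base frame: x ahead of the robot, y to its left, z up, the work surface at z = 0. Lengths are in m, angles in degrees, forces in N, time in s.
With the tool pointing down it reaches from about 0.35 to 0.875 m from the base axis. Payload 4.2 kg.
Tool frame: the origin (TCP) lies on the centre line of the jaws, within the pads' length; the fingertips stand 8 mm ahead of it and the grasp point (between the pads) lies 11 mm behind it; z points along the fingers, y is the direction in which the jaws open and shut (so a half turn about z gives the same grasp; the last joint's range is limited). The gripper opens to 87 mm and grips with 3 to 60 N. Pads are 19 mm wide; open, the fingers measure 117 mm over their backs; the gripper's body (75 mm by 190 mm) begins 51 mm behind the grasp point.
Start: joints at [91.478, 22.042, 0.453, 0, -68.411, -14.817], TCP at [0.144, 0.608, 0.231] pointing down, gripper open.
Joint ranges: [-179.83, 179.83], [-69.29, 118.12], [-61.27, 80.66], [-181.25, 117.63], [-171.15, -9.14], [-177.46, 177.46]. Speed limits (degrees/s): [159.86, 159.86, 180, 180, 180, 180].

## Interface

Orientations are given as a 3x3 rotation matrix whose columns are the frame's x, y, z axes.
In Python, from station import sense, capture, finish_job, recognise gives the robot as it stands.
- The arm moves only by the tool apply_moves, never from a script. Its argument "plan" is a list that holds one entry, the list of rows, each a list of 7 numbers: the opening in per cent of the stroke, from 0 (shut) to 100 (fully open), then the shift along the world's x, y, z in units of 25 mm (1.0 is 25 mm), then the turn, a rotation vector about the world's x, y, z in rad. A call has 1 to 12 rows; each row shifts and turns the pose as measured when the row begins; what a row does not reach is not made up. A row lasts 1/12 s, in which the tool goes at most 41.7 mm and 7.16 degrees, less where a joint would pass 70% of its speed; a pose out of reach is approached as far as the arm can. A call is refused whole if a number of a shift passes 1 or a number of a turn 0.125, either way. A call with a gripper value outside its range is refused whole. The fingers move at their own pace and stop on an object; the grip force is fixed at half the most. Time passes only in rows, so rows that do not move let the fingers close. It gives the time, the measured TCP pose, the force and the opening at its end, in the units of the state.
- sense(): the state, without advancing time (a new reading comes with each control period).
- capture(name): name is "scene" or "top" or "wrist"; returns a dict with "pixels" (400x640x3 uint8, red, green, blue), "depth" (400x640 float32, m along the optical axis (not along the pixel's ray), 0 where there is no reading), "mtx" (3x3 intrinsics, pixels), "R" (3x3) and "t" (3): a world point X has camera coordinates R X + t; the wrist camera has in their place "mount" (4x4, takes a point from camera to tool coordinates, whose origin is the TCP and whose axes are the flange's). Camera axes: x right, y down, z forward; pixel columns grow to the right and rows downward; lengths in m; the calibration is good to about 2 mm. A picture is of the moment at which its call begins: read the wrist's pose just before it.
- finish_job(): hands the job in, once; it reports no verdict.
Trained networks look in a picture, given as the dict that the camera call returned (one of the last four; its "shot" number tells which), for a name from the list of things; names that differ only in an ending like _2 or _b are one class to them, and where a whole thing is asked for, a point or a joint stands for the part that bears it (a point fixed in the world has none). Each returns a list of dicts, best first, with "score" (0 to 1); they miss things now and then, are a little off and sometimes report something else, mostly with a low value. They report only what shows in the picture. A call takes as long as a camera call.
- recognise(label, picture): "at" ([x, y, z] in m, in the coordinates of the camera as it stood for that picture, good to about 4 mm: the middle of the surface that is visible of it).
The state is a dict: "time_s": time; "joints": joint angles; "joint_velocities": joint speeds; "effort": joint torques, N m; "tcp_pos": TCP position; "ee_rot": TCP orientation; "wrist_force": force on the tool from outside, world axes, zero at the start; "moment": the same for the moment, N m; "gripper_width": opening from 0.0 (shut) to 1.0 (fully open).
Only numpy, scipy, OpenCV 4.12 (cv2) and the standard library are available. Lean on these libraries where they do the work, as an engineer would, in place of code of your own. Each camera call takes 0.05 s, during which the arm holds its last target.

## Working session

There is one attempt and no reset: what is moved stays moved. The work goes in short steps, Python scripts to look and compute and a tool call to move; the robot and the scene stay as the last step left them, time stands still between calls to the robot, and variables do not carry over. Pictures are saved under pics/ and viewed, and the job is handed in when it is done.

Besides the shell and the picture viewer there is one more tool, called after "Call:" as name([rows], argument=value, ...), one row to a line, values as JSON. apply_moves: Moves the arm, as the interface text tells. Its arguments: {"type":"object","properties":{"plan":{"type":"array","items":{"type":"array","items":{"type":"array","items":{"type":"number"}}}}},"required":["plan"]}

```bash
ls; mkdir -p pics
cat > h.py <<'E'
import numpy as np, cv2
from station import sense, capture, finish_job, recognise
np.set_printoptions(precision=4,suppress=True)
def save(p,n): cv2.imwrite(f'pics/{n}.png',cv2.cvtColor(p['pixels'],cv2.COLOR_RGB2BGR))
def cloud(p,s=None):
    d=p['depth'];K=p['mtx'];v,u=np.mgrid[:400,:640]
    c=np.stack([(u-K[0,2])/K[0,0]*d,(v-K[1,2])/K[1,1]*d,d],-1)
    return toworld(p,c,s)
def toworld(p,c,s=None):
    c=np.asarray(c,float)
    if 'R' in p: return (c-p['t'])@np.array(p['R'])
    M=np.array(p['mount']); t=c@M[:3,:3].T+M[:3,3]
    return t@np.array(s['ee_rot']).T+np.array(s['tcp_pos'])
E
python3 - <<'E'
from h import *
s=sense();print(s)
for n in ['scene','top']:
    p=capture(n);save(p,n+'0');print(n,p['R'],p['t'],p['mtx'])
    for l in ['tube','contact','wide_cap','wide_cap_bar','small_cap','tape','bottle','dish']:
        print(l,[(round(r['score'],2),toworld(p,r['at'])) for r in recognise(l,p)[:3]])
    np.savez('pics/'+n+'0.npz',c=cloud(p),d=p['depth'],px=p['pixels'])
E
```

```text
pics
{'time_s': 0.0, 'joints': array([ 91.4781,  22.0904,   0.3786,  -0.0279, -68.4116, -14.8158]), 'joint_velocities': array([ 0.0187, -0.0338,  0.0739, -0.015 , -0.0096, -0.101 ]), 'effort': array([  0.    , -39.0668,  18.7407,   4.2198,   0.0109,  -0.0002]), 'tcp_pos': array([0.144 , 0.6076, 0.2295]), 'ee_rot': array([[ 0.973 , -0.2309, -0.0004],
       [-0.2309, -0.973 , -0.0022],
       [ 0.0001,  0.0022, -1.    ]]), 'wrist_force': array([ 0.5735,  0.009 , -0.1546]), 'moment': array([ 0.0086, -0.0514,  0.0025]), 'gripper_width': 0.9987212375544621}
scene [[ 0.8757 -0.4826  0.0135]
 [-0.2082 -0.4027 -0.8913]
 [ 0.4356  0.7777 -0.4532]] [-0.4705  0.2016  0.7795] [[377.5235   0.     322.52  ]
 [  0.     377.5235 202.3118]
 [  0.       0.       1.    ]]
tube [(0.59, array([0.51  , 0.1495, 0.0927]))]
contact [(0.58, array([0.501 , 0.1524, 0.1152]))]
wide_cap [(0.8, array([ 0.4769, -0.1145,  0.0243]))]
wide_cap_bar [(0.79, array([ 0.4827, -0.1218,  0.0191]))]
small_cap [(0.56, array([ 0.4684, -0.2566,  0.0189]))]
tape [(0.91, array([ 0.6328, -0.0666,  0.0158]))]
bottle [(0.89, array([0.483 , 0.3271, 0.0452]))]
dish [(0.84, array([ 0.6436, -0.3148,  0.0042]))]
top [[ 0.0045 -1.      0.0056]
 [-0.9886 -0.0053 -0.1505]
 [ 0.1506 -0.0048 -0.9886]] [0.0221 0.5683 1.1666] [[415.6786   0.     320.5275]
 [  0.     415.6786 201.0991]
 [  0.       0.       1.    ]]
tube [(0.5, array([0.5171, 0.163 , 0.1084])), (0.15, array([ 0.4837, -0.1086,  0.0203]))]
contact []
wide_cap [(0.64, array([ 0.4888, -0.1047,  0.021 ]))]
wide_cap_bar [(0.72, array([ 0.4837, -0.1045,  0.0242]))]
small_cap [(0.49, array([ 0.4749, -0.2507,  0.0224]))]
tape [(0.61, array([ 0.6379, -0.062 ,  0.0276]))]
bottle [(0.54, array([0.4882, 0.3285, 0.0626])), (0.51, array([ 0.4835, -0.1072,  0.019 ]))]
dish [(0.55, array([ 0.6391, -0.3179,  0.0058]))]
```

View pics/scene0.png

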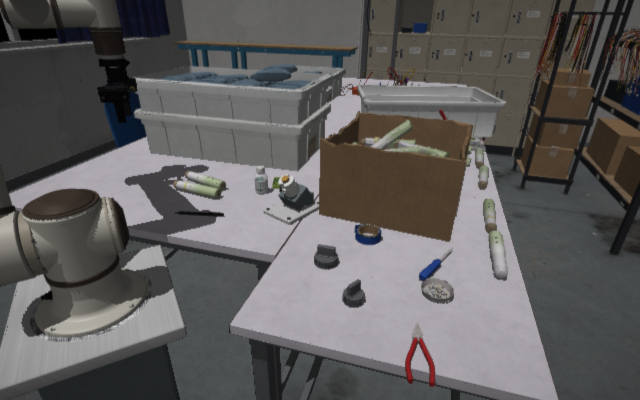

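View pics/top0.png

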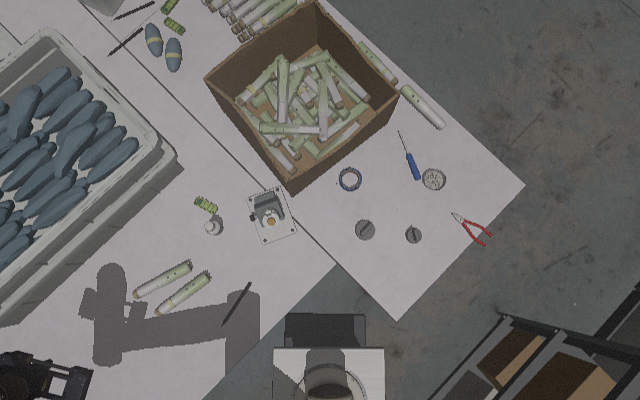

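Run:
```python
from h import *
p=capture('wrist');print(p['mount'],p['mtx'])
z=np.load('pics/top0.npz');c=z['c'];px=z['px']
cv2.imwrite('pics/crop1.png',cv2.cvtColor(cv2.resize(px[175:255,235:435],None,fx=4,fy=4,interpolation=cv2.INTER_CUBIC),cv2.COLOR_RGB2BGR))
for v in range(190,240,6): print(v,[tuple(np.round(c[v,u],3)) for u in range(258,284,6)])
```

```text
[[-0.0003 -0.9586 -0.2847  0.0789]
 [ 1.     -0.0003 -0.     -0.0004]
 [-0.0001 -0.2847  0.9586 -0.1531]
 [ 0.      0.      0.      1.    ]] [[285.6849   0.     319.9087]
 [  0.     285.6849 202.7771]
 [  0.       0.       1.    ]]
190 [(np.float64(0.608), np.float64(0.214), np.float64(-0.003)), (np.float64(0.609), np.float64(0.196), np.float64(-0.005)), (np.float64(0.606), np.float64(0.176), np.float64(0.012)), (np.float64(0.606), np.float64(0.158), np.float64(0.011)), (np.float64(0.608), np.float64(0.142), np.float64(-0.001))]
196 [(np.float64(0.588), np.float64(0.212), np.float64(0.01)), (np.float64(0.582), np.float64(0.189), np.float64(0.047)), (np.float64(0.582), np.float64(0.172), np.float64(0.046)), (np.float64(0.587), np.float64(0.158), np.float64(0.014)), (np.float64(0.587), np.float64(0.14), np.float64(0.016))]
202 [(np.float64(0.564), np.float64(0.206), np.float64(0.045)), (np.float64(0.562), np.float64(0.187), np.float64(0.061)), (np.float64(0.56), np.float64(0.168), np.float64(0.074)), (np.float64(0.56), np.float64(0.151), np.float64(0.078)), (np.float64(0.57), np.float6
[... 1113 characters left out ...]
(0.49), np.float64(0.147), np.float64(0.098)), (np.float64(0.498), np.float64(0.138), np.float64(0.012))]
232 [(np.float64(0.48), np.float64(0.209), np.float64(0.011)), (np.float64(0.48), np.float64(0.192), np.float64(0.008)), (np.float64(0.48), np.float64(0.173), np.float64(0.014)), (np.float64(0.48), np.float64(0.156), np.float64(0.014)), (np.float64(0.48), np.float64(0.138), np.float64(0.015))]
238 [(np.float64(0.463), np.float64(0.21), np.float64(-0.002)), (np.float64(0.462), np.float64(0.191), np.float64(0.013)), (np.float64(0.462), np.float64(0.173), np.float64(0.012)), (np.float64(0.462), np.float64(0.155), np.float64(0.017)), (np.float64(0.463), np.float64(0.138), np.float64(0.003))]
```

View pics/crop1.png

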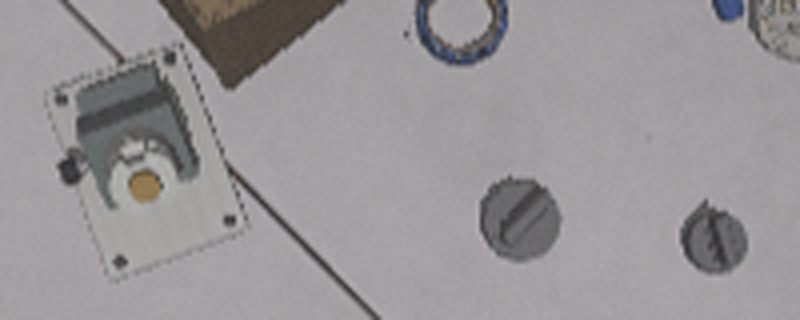

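Call:
apply_moves([
  [[100, 0.6, -0.95, 0.1, 0, 0, 0], [100, 0.6, -0.95, 0.1, 0, 0, 0], [100, 0.6, -0.95, 0.1, 0, 0, 0], [100, 0.6, -0.95, 0, 0, 0, 0], [100, 0.6, -0.95, 0, 0, 0, 0], [100, 0.6, -0.95, 0, 0, 0, 0], [100, 0.6, -0.95, 0, 0, 0, 0], [100, 0.6, -0.95, 0, 0, 0, 0], [100, 0.6, -0.95, 0, 0, 0, 0], [100, 0.6, -0.95, 0, 0, 0, 0], [100, 0.6, -0.95, 0, 0.01, -0.05, 0], [100, 0.6, -0.95, 0, 0.01, -0.05, 0]],
])

```text
time_s: 1.95
tcp_pos: [0.3291, 0.3156, 0.2383]
ee_rot: [[0.969, -0.222, 0.105], [-0.225, -0.974, 0.025], [0.097, -0.048, -0.994]]
wrist_force: [0.3, -0.5, -0.1]
gripper_width: 0.995
```

Call:
apply_moves([
  [[100, 0.55, -0.92, -0.1, 0.015, -0.055, 0], [100, 0.55, -0.92, -0.1, 0.015, -0.055, 0], [100, 0.55, -0.92, -0.1, 0.015, -0.055, 0], [100, 0.55, -0.92, -0.1, 0.015, -0.055, 0], [100, 0.55, -0.92, -0.1, 0.015, -0.055, 0], [100, 0.55, -0.92, -0.1, 0.015, -0.055, 0], [100, 0.55, -0.92, -0.1, 0.015, -0.055, 0], [100, 0.4, -0.6, -0.1, 0.015, -0.055, 0], [100, 0, 0, 0, 0, 0, 0]],
])

```text
time_s: 2.7
tcp_pos: [0.4361, 0.1348, 0.2244]
ee_rot: [[0.838, -0.154, 0.524], [-0.263, -0.955, 0.139], [0.478, -0.254, -0.84]]
wrist_force: [0.0, -1.6, -0.8]
gripper_width: 0.998
```

Run:
```python
from h import *
s=sense();p=capture('wrist');save(p,'w1');print(s['joints'],s['tcp_pos'],s['ee_rot'])
import pickle;pickle.dump((s,p),open('pics/w1.pkl','wb'))
```

```text
[ 36.8628  -8.9984 -59.5586  54.2838 -14.455  -10.134 ] [0.4361 0.1348 0.2244] [[ 0.8378 -0.1543  0.5237]
 [-0.263  -0.9547  0.1394]
 [ 0.4785 -0.2545 -0.8404]]
```

View pics/w1.png

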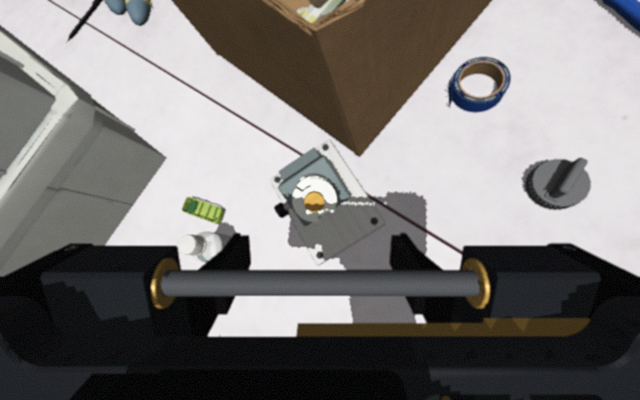

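```bash
cat > kin.py <<'E'
import numpy as np
from scipy.spatial.transform import Rotation as Ro
from scipy.optimize import least_squares
S=[([91.4781,22.0904,0.3786,-0.0279,-68.4116,-14.8158],[0.144,0.6076,0.2295],[[0.973,-0.2309,-0.0004],[-0.2309,-0.973,-0.0022],[0.0001,0.0022,-1]]),
([36.8628,-8.9984,-59.5586,54.2838,-14.455,-10.134],[0.4361,0.1348,0.2244],[[0.8378,-0.1543,0.5237],[-0.263,-0.9547,0.1394],[0.4785,-0.2545,-0.8404]])]
E
python3 - <<'E'
from kin import *
import itertools
def E(ax,a): return Ro.from_euler(ax,a,degrees=True)
for c3,s4,s6,s5 in itertools.product([-1,0,1],[1,-1],[1,-1],[1,-1]):
    R0=[]
    for q,p,R in S:
        j=np.array(q)
        A=E('z',j[0])*E('y',j[1]+c3*j[2])*E('x',s4*j[3])*E('y',s5*j[4])*E('x',s6*j[5])
        R0.append(A.inv()*Ro.from_matrix(R))
    d=(R0[0].inv()*R0[1]).magnitude()*57.3
    if d<15: print(c3,s4,s6,s5,d,R0[0].as_matrix())
E
```

```text
-1 -1 1 -1 9.36634390821233 [[ 4.06764135e-06 -1.85764152e-05  1.00000000e+00]
 [-8.69207083e-01  4.94448225e-01  1.27206982e-05]
 [-4.94448225e-01 -8.69207083e-01 -1.41355136e-05]]
-1 -1 -1 -1 0.0033333433095600654 [[ 4.06764135e-06 -1.85764152e-05  1.00000000e+00]
 [-1.00000000e+00  3.09313043e-05  4.06821594e-06]
 [-3.09313799e-05 -9.99999999e-01 -1.85762894e-05]]
```

```bash
cat >> kin.py <<'E'
def E(ax,a): return Ro.from_euler(ax,a,degrees=True)
R0=np.array([[0,0,1],[-1,0,0],[0,-1,0.]])
X0=np.array([0,0.2,0.41,0.43,0,0.13,0.3])
def fk(j,X):
    a1,d1,L2,L3,h,o,d6=X
    F=E('y',j[1]-j[2]); W=E('x',-j[3])*E('y',-j[4])
    p=np.array([a1,0,d1])+E('y',j[1]).apply([0,0,L2])+F.apply(np.array([L3,0,h])+W.apply([d6,o,0]))
    Z=E('z',j[0])
    return Z.apply(p),(Z*F*W*E('x',-j[5])).as_matrix()@R0
def fit(S=S):
    def r(y):
        X=np.array([0,y[0],y[1],y[2],0,y[3],y[4]])
        return np.concatenate([(fk(q,X)[0]-p) for q,p,R in S])
    s=least_squares(r,X0[[1,2,3,5,6]]);y=s.x
    return np.array([0,y[0],y[1],y[2],0,y[3],y[4]]),s.fun
E
python3 - <<'E'
from kin import *
X,f=fit();print(X.round(4),f.round(4))
E
```

```text
[ 0.      0.1606  0.565   0.4218  0.     -0.1598  0.2985] [ 0.  0. -0. -0.  0.  0.]
```

Run:
```python
from h import *
import pickle
s,p=pickle.load(open('pics/w1.pkl','rb'))
c=cloud(p,s)
cv2.imwrite('pics/crop2.png',cv2.cvtColor(cv2.resize(p['pixels'][135:265,250:400],None,fx=5,fy=4.6,interpolation=cv2.INTER_CUBIC),cv2.COLOR_RGB2BGR))
cv2.imwrite('pics/crop3.png',cv2.cvtColor(cv2.resize(p['pixels'][140:230,500:620],None,fx=6,fy=6,interpolation=cv2.INTER_CUBIC),cv2.COLOR_RGB2BGR))
```

```text
(no output)
```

View pics/crop2.png

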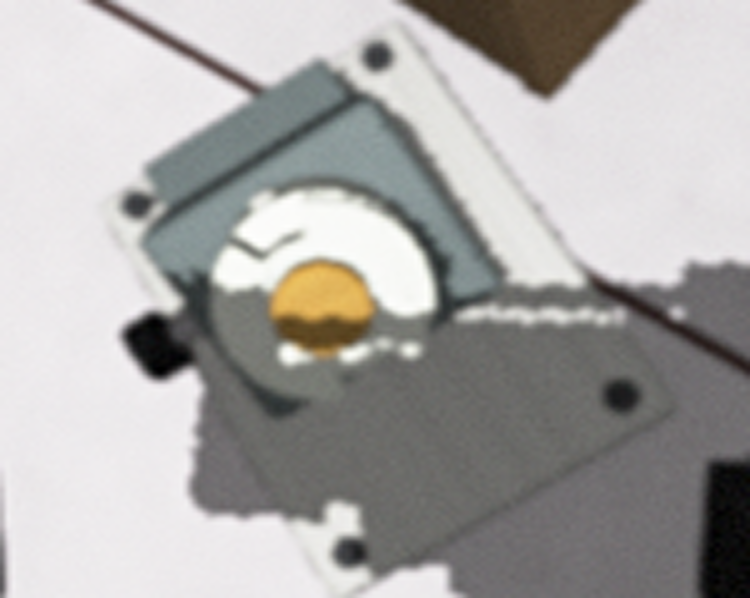

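View pics/crop3.png

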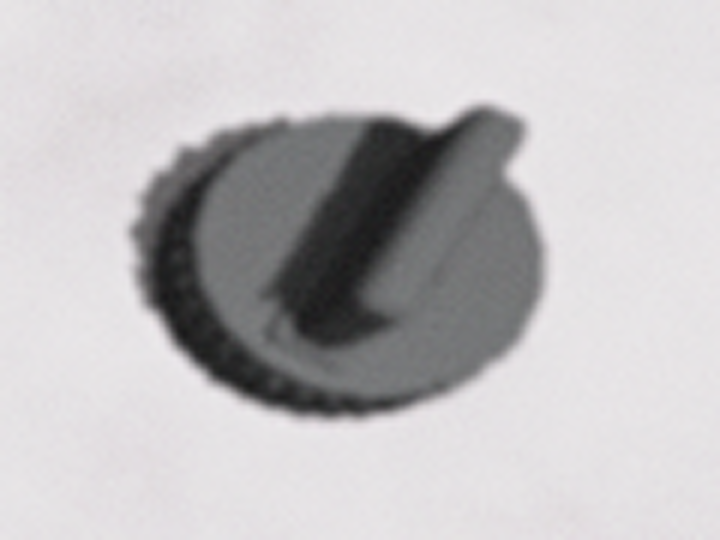

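```bash
cat > rect.py <<'E'
from h import *
from scipy.optimize import least_squares
def wcam(s,p):
    M=np.array(p['mount']);T=np.eye(4);T[:3,:3]=s['ee_rot'];T[:3,3]=s['tcp_pos'];return np.linalg.inv(T@M)
def proj(p,X,s=None):
    X=np.asarray(X,float)
    if 'R' in p: c=X@np.array(p['R']).T+p['t']
    else: W=wcam(s,p);c=X@W[:3,:3].T+W[:3,3]
    K=p['mtx'];return np.stack([c[...,0]/c[...,2]*K[0,0]+K[0,2],c[...,1]/c[...,2]*K[1,1]+K[1,2]],-1)
def rect(p,s,o,ex,ey,half=0.035,n=560):
    g=np.linspace(-half,half,n);b,a=np.meshgrid(-g,g,indexing='ij') # rows: +ey up
    X=np.array(o)+a[...,None]*ex+b[...,None]*ey
    uv=proj(p,X,s).astype(np.float32)
    return cv2.remap(cv2.cvtColor(p['pixels'],cv2.COLOR_RGB2BGR),uv[...,0],uv[...,1],cv2.INTER_CUBIC), cv2.remap(p['depth'],uv[...,0],uv[...,1],cv2.INTER_NEAREST)
E
python3 - <<'E'
from rect import *
import pickle
s,p=pickle.load(open('pics/w1.pkl','rb'))
c=cloud(p,s);px=p['pixels'].astype(int)
m=np.zeros((400,640),bool);m[172:228,288:342]=1
pts=c[m]; 
g0=np.array([0.497,0.157,0.10]);n=np.array([-0.48,-0.145,0.866])
for it in range(4):
    d=(pts-g0);h=d@n;rad=np.linalg.norm(d-h[:,None]*n,axis=1)
    k=(rad<0.023)&(rad>0.0125)&(abs(h)<[.012,.006,.004,.003][it])
    q=pts[k];
    cen=q.mean(0);u,sv,vt=np.linalg.svd(q-cen);nn=vt[2]*np.sign(vt[2]@n)
    print(k.sum(),cen,nn,sv/np.sqrt(k.sum()),np.degrees(np.arccos(nn[2])),np.degrees(np.arctan2(nn[1],nn[0])))
    # constrain lean 30
    g0=g0+((cen-g0)@n)*n
    n=nn
print('plane pt',g0)
# contact centre: yellow px
r,gg,b=px[...,0],px[...,1],px[...,2]
y=m&(r-b>40);v,uu=np.nonzero(y);print('yellow',y.sum(),uu.mean(),v.mean(),c[y].mean(0))
E
```

```text
589 [0.503  0.1599 0.1091] [-0.6878 -0.3184  0.6524] [0.0128 0.0082 0.0034] 49.28076411810537 -155.15652413683097
478 [0.5011 0.1591 0.1095] [-0.7519 -0.3585  0.5533] [0.0124 0.0087 0.0023] 56.40485100702781 -154.5093039461832
418 [0.5007 0.159  0.11  ] [-0.7531 -0.3561  0.5532] [0.0116 0.0091 0.0019] 56.41585100307513 -154.69335271319574
366 [0.5007 0.1592 0.1101] [-0.7515 -0.3562  0.5553] [0.0115 0.0094 0.0016] 56.271640042910875 -154.64039995107467
plane pt [0.4963 0.157  0.1027]
yellow 328 313.844512195122 201.3231707317073 [0.5017 0.1599 0.115 ]
```

Run:
```python
from rect import *
import pickle
s,p=pickle.load(open('pics/w1.pkl','rb'))
c=cloud(p,s)
P=[]
for x,y in [(377,55),(137,205),(620,397),(349,552)]:
    u,v=250+x/5-.5,135+y/4.6-.5
    q=np.median(c[int(v)-1:int(v)+3,int(u)-1:int(u)+3].reshape(-1,3),0);P.append(q);print(u,v,q)
P=np.array(P)
for a,b in [(0,2),(1,3),(0,1),(2,3)]:
    d=P[b]-P[a];print(np.linalg.norm(d),np.degrees(np.arctan2(d[1],d[0])))
n=None
e=np.median([0])
az=np.radians(-162)
for az in np.radians([-166,-162,-158]):
    n=np.array([.5*np.cos(az),.5*np.sin(az),np.cos(np.pi/6)])
    m=np.zeros((400,640),bool);m[172:228,288:342]=1
    px=p['pixels'].astype(int);y=m&(px[...,0]-px[...,2]>40)
    w=m&(px.min(-1)>150)
    print(np.degrees(az),'contact h',np.percentile(c[y]@n,[10,30,50,70,90]),'white',np.percentile(c[w]@n,[10,30,50,70,90]))
# dump h map
az=np.radians(-162);n=np.array([.5*np.cos(az),.5*np.sin(az),np.cos(np.pi/6)])
H=(c@n)*1000
print((H[174:226:2,290:344:2]).round(0).astype(int))
```

```text
324.9 146.45652173913044 [0.6082 0.1557 0.0149]
276.9 179.06521739130434 [0.5762 0.2355 0.0149]
373.5 220.80434782608697 [0.4874 0.1089 0.0146]
319.3 254.5 [0.4566 0.1879 0.0154]
0.1295268309808936 -158.7904500056057
0.1287013005094187 -158.2829245897114
0.08597390724160499 111.82194884280449
0.08483248393363732 111.26889230577925
-166.0 contact h [-0.1641 -0.1632 -0.1628 -0.1625 -0.1619] white [-0.1924 -0.1763 -0.173  -0.1722 -0.1711]
-162.0 contact h [-0.1645 -0.1637 -0.1634 -0.163  -0.1626] white [-0.1927 -0.1768 -0.1731 -0.1725 -0.1718]
-158.0 contact h [-0.1637 -0.163  -0.1626 -0.1623 -0.1619] white [-0.1915 -0.1757 -0.172  -0.1715 -0.1708]
[[-259 -247 -223 -221 -221 -221 -222 -221 -222 -214 -210 -206 -207 -206
  -211 -220 -222 -222 -221 -223 -222 -221 -223 -224 -281 -280 -279]
 [-235 -223 -222 -220 -221 -222 -199 -202 -201 -191 -192 -192 -191 -191
  -192 -198 -204 -214 -222 -222 -222 -222 -223 -223 -280 -278 -279]
 [-221 -222 -221 -222 -221 -197 -197 -192 -191 -191 -175 -172 -174 -173
  -176 -192 -192 -193 -211 -221 -221 -222 -224 -222 -224 -276 -276]
 [-221 -222 -222 -220 -218
[... 2494 characters left out ...]
 [-273 -271 -269 -270 -221 -172 -172 -172 -171 -172 -172 -172 -172 -173
  -222 -223 -259 -258 -258 -257 -257 -255 -254 -254 -253 -253 -253]
 [-272 -269 -270 -268 -266 -221 -172 -170 -173 -172 -172 -172 -172 -172
  -259 -259 -259 -258 -258 -257 -256 -256 -255 -254 -252 -252 -253]
 [-281 -269 -268 -267 -266 -222 -221 -221 -171 -172 -173 -171 -172 -172
  -259 -258 -258 -256 -255 -255 -255 -252 -253 -252 -251 -253 -250]
 [-279 -269 -265 -265 -265 -263 -220 -221 -219 -220 -221 -260 -259 -260
  -258 -255 -256 -255 -254 -253 -254 -251 -252 -251 -251 -250 -249]
 [-278 -279 -266 -264 -264 -264 -261 -220 -222 -259 -260 -259 -258 -257
  -255 -256 -255 -256 -254 -254 -252 -251 -249 -250 -249 -248 -247]]
```

```bash
cat > tubefit.py <<'E'
from rect import *
def tubefit(p,s,box,az=-160.,show=None):
    c=cloud(p,s);m=np.zeros((400,640),bool);m[box[0]:box[1],box[2]:box[3]]=1
    m&=p['depth']>0
    px=p['pixels'].astype(int)
    az=np.radians(az);n=np.array([.5*np.cos(az),.5*np.sin(az),np.cos(np.pi/6)])
    y=m&(px[...,0]-px[...,2]>40)
    hc=np.median(c[y]@n)
    for it in range(5):
        h=c@n
        rim=m&(abs(h-(hc-.009))<.003); con=m&(abs(h-hc)<.003)
        A=np.concatenate([c[rim],c[con]]);I=np.r_[np.zeros(rim.sum()),np.ones(con.sum())]
        cr=c[rim].mean(0);cc=c[con].mean(0)
        # plane normal: centre each group separately
        Q=np.concatenate([c[rim]-cr,c[con]-cc]);vt=np.linalg.svd(Q,full_matrices=False)[2];n=vt[2]*np.sign(vt[2][2])
        hr=c[rim]@n;hc=np.median(c[con]@n)
        hc=(hc+np.median(hr)+.009)/2 if it>2 else hc
    h0=np.median(c[rim]@n)
    print('normal',n,'lean',np.degrees(np.arccos(n[2])),'az',np.degrees(np.arctan2(n[1],n[0])),'contact-rim',np.median(c[con]@n)-h0,rim.sum(),con.sum())
    # use lean 30 constrained
    return c,m,rim,con,n,h0
def frame(az):
    az=np.radians(az);n=np.array([.5*np.cos(az),.5*np.sin(az),np.cos(np.pi/6)])
    ex=np.cross([0,0,1.],n);ex/=np.linalg.norm(ex);ey=np.cross(n,ex);return n,ex,ey
E
python3 - <<'E'
from tubefit import *
import pickle
s,p=pickle.load(open('pics/w1.pkl','rb'))
c,m,rim,con,n,h0=tubefit(p,s,(172,228,288,342))
az=np.degrees(np.arctan2(n[1],n[0]))
n,ex,ey=frame(-159)
h0=np.median(c[rim]@n)
# circle fit: outer boundary of rim+con mask
k=(rim|con).astype(np.uint8)
k=cv2.morphologyEx(k,cv2.MORPH_CLOSE,np.ones((3,3)))
k=((cv2.connectedComponentsWithStats(k)[1])==1+np.argmax(cv2.connectedComponentsWithStats(k)[2][1:,4])).astype(np.uint8)
cnt=max(cv2.findContours(k,cv2.RETR_EXTERNAL,cv2.CHAIN_APPROX_NONE)[0],key=len)[:,0]
K=p['mtx'];W=np.linalg.inv(wcam(s,p))
# intersect pixel rays with rim plane
ray=np.c_[(cnt[:,0]-K[0,2])/K[0,0],(cnt[:,1]-K[1,2])/K[1,1],np.ones(len(cnt))]@W[:3,:3].T
o=W[:3,3];t=(h0-o@n)/(ray@n);P=o+t[:,None]*ray
a,b=P@ex,P@ey
f=lambda z:np.hypot(a-z[0],b-z[1])-.0232
r=least_squares(f,[a.mean(),b.mean()],loss='soft_l1',f_scale=.0005)
C=r.x[0]*ex+r.x[1]*ey+h0*n
yc=c[con]; cc=yc.mean(0); print('circle C',C,'median|res|',np.median(abs(r.fun)),'contact C',cc-n*.009, 'rel',((cc-n*.009-C)@ex,(cc-C)@ey))
ang=np.degrees(np.arctan2(b-r.x[1],a-r.x[0]));rr=np.hypot(a-r.x[0],b-r.x[1])
i=np.argsort(ang)
print([(int(x),round(y*1000,1)) for x,y in zip(ang[i],rr[i])])
img,_=rect(p,s,C,ex,ey)
cv2.circle(img,(280,280),188,(0,0,255),1)
cv2.imwrite('pics/rect1.png',img)
E
```

```text
normal [-0.4619 -0.1794  0.8686] lean 29.702687522432782 az -158.77594726837518 contact-rim 0.009038580222129167 965 336
circle C [0.5055 0.1618 0.1074] median|res| 0.00037944459101682537 contact C [0.5058 0.1618 0.1075] rel (np.float64(9.56388187077617e-05), np.float64(0.0002594585823398744))
[(-178, np.float64(23.0)), (-174, np.float64(22.8)), (-172, np.float64(23.5)), (-168, np.float64(23.5)), (-165, np.float64(23.6)), (-163, np.float64(22.9)), (-159, np.float64(23.1)), (-155, np.float64(23.5)), (-153, np.float64(22.9)), (-149, np.float64(23.4)), (-147, np.float64(23.0)), (-143, np.float64(23.6)), (-141, np.float64(23.2)), (-138, np.float64(22.9)), (-136, np.float64(22.7)), (-132, np.float64(23.6)), (-130, np.float64(23.4)), (-127, np.float64(23.3)), (-125, np.float64(23.3)), (-122, np.float64(23.3)), (-119, np.float64(23.3)), (-117, np.float64(23.4)), (-114, np.float64(23.6)), (-114, np.float64(22.5)), (-113, np.float64(21.4)), (-113, np.float64(20.3)), (-112, np.float64(19.2)), (-111, np.float64(18.1)), (-111, np.float64(17.0)), (-110, np.float64(15.9)), (-105, np.float64(15.1))
[... 1906 characters left out ...]
 (111, np.float64(18.6)), (111, np.float64(22.4)), (112, np.float64(21.0)), (112, np.float64(17.2)), (113, np.float64(23.3)), (115, np.float64(22.7)), (119, np.float64(23.1)), (121, np.float64(22.7)), (125, np.float64(23.3)), (127, np.float64(22.9)), (130, np.float64(22.6)), (133, np.float64(23.4)), (136, np.float64(23.2)), (138, np.float64(23.0)), (141, np.float64(22.9)), (144, np.float64(22.8)), (146, np.float64(22.8)), (149, np.float64(22.9)), (152, np.float64(23.0)), (154, np.float64(23.1)), (157, np.float64(23.3)), (160, np.float64(22.6)), (163, np.float64(22.9)), (165, np.float64(23.2)), (169, np.float64(22.7)), (171, np.float64(23.1)), (175, np.float64(22.7)), (177, np.float64(23.3))]
```

View pics/rect1.png

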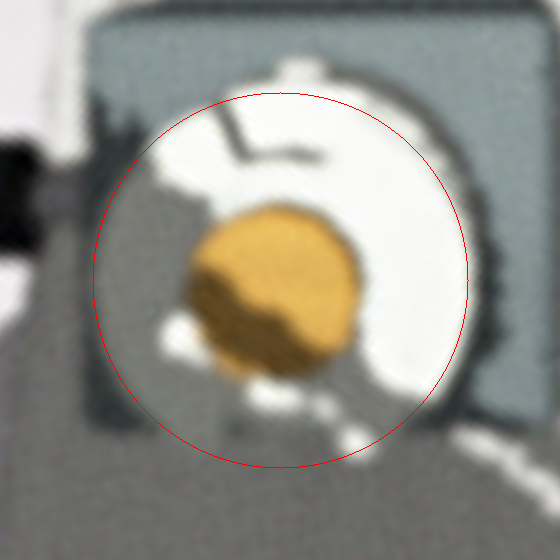

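```bash
python3 - <<'E'
from rect import *
import pickle
s,p=pickle.load(open('pics/w1.pkl','rb'))
for name,c,sel in [('wrist',cloud(p,s),(145,225,510,605)),('top',np.load('pics/top0.npz')['c'],(215,245,350,385)),('scene',np.load('pics/scene0.npz')['c'],(235,275,305,345))]:
    q=c[sel[0]:sel[1],sel[2]:sel[3]].reshape(-1,3);q=q[np.linalg.norm(q[:,:2]-[.483,-.108],axis=1)<.045]
    b=q[(q[:,2]>.040)&(q[:,2]<.052)];r=q[(q[:,2]>.015)&(q[:,2]<.025)]
    print(name,len(b),len(r),np.percentile(q[:,2],[1,50,99]))
    if len(b)>5:
        d=b[:,:2]-b[:,:2].mean(0);vt=np.linalg.svd(d)[2];print(' bar c',b.mean(0),'dir',np.degrees(np.arctan2(vt[0,1],vt[0,0])),np.ptp(d@vt[0]),np.ptp(d@vt[1]))
    if len(r)>5:
        lo,hi=r.min(0),r.max(0);print(' roof',(lo+hi)/2,hi-lo, np.median(r[:,2]))
        f=lambda z: 0
        (x,y),rad=cv2.minEnclosingCircle((r[:,:2]*1000).astype(np.float32));print(' circ',x,y,rad)
E
python3 - <<'E'
from kin import *
X,_=fit()
n=np.array([-0.466,-0.1816,0.866]);ex=np.array([0.363,-0.932,0]);ey=np.cross(n,ex);C=np.array([.5056,.1618,.1074])
def ik(p,R,q0):
    def r(q):
        P,Q=fk(q,X);return np.r_[(P-p)*10,(Q-R).ravel()]
    return least_squares(r,q0)
lo=np.array([-179.83,-69.29,-61.27,-181.25,-171.15,-177.46]);hi=np.array([179.83,118.12,80.66,117.63,-9.14,177.46])
rng=np.random.default_rng(0)
for flip in (1,-1):
  for th in (0,-20,-45,-66):
    x=flip*ey;x=Ro.from_rotvec(n*np.radians(th)).apply(x);z=-n;R=np.c_[x,np.cross(z,x),z]
    sols=[]
    for h in (0.035,):
      for k in range(25):
        q0=rng.uniform(np.maximum(lo,-120),np.minimum(hi,120));
        s=least_squares(lambda q:np.r_[(fk(q,X)[0]-(C+h*n))*10,(fk(q,X)[1]-R).ravel()],q0,bounds=(lo,hi))
        if s.cost<1e-6 and not any(np.abs(s.x-t).max()<2 for t in sols): sols.append(s.x)
    print(flip,th,[t.round(0) for t in sols])
E
```

```text
wrist 479 1683 [-0.0027  0.0086  0.0462]
 bar c [ 0.4881 -0.1042  0.0447] dir 135.63397243808464 0.043510494067032376 0.010824135826124782
 roof [ 0.4883 -0.1053  0.02  ] [0.0563 0.0577 0.0099] 0.019692259843131638
 circ 488.40802001953125 -105.32103729248047 28.97043800354004
top 50 230 [-0.0051  0.0029  0.0485]
 bar c [ 0.4866 -0.1054  0.046 ] dir 135.27224736458172 0.043605621694059196 0.008318309019184459
 roof [ 0.4854 -0.1051  0.0202] [0.0559 0.0559 0.0095] 0.020361877513756375
 circ 485.5222473144531 -105.93087005615234 28.882034301757812
scene 67 196 [-0.003   0.0106  0.046 ]
 bar c [ 0.4853 -0.1091  0.0438] dir -44.07590364964062 0.04266521564669516 0.01106058078506987
 roof [ 0.4859 -0.1109  0.0199] [0.0549 0.0527 0.0095] 0.01941465657546684
 circ 485.56134033203125 -109.16702270507812 28.327680587768555
1 0 []
1 -20 []
1 -45 []
1 -66 []
-1 0 []
-1 -20 []
-1 -45 []
-1 -66 []
```

Run:
```python
from kin import *
X,_=fit()
n=np.array([-0.466,-0.1816,0.866]);ex=np.array([0.363,-0.932,0]);ey=np.cross(n,ex);C=np.array([.5056,.1618,.1074])
lo=np.array([-179.83,-69.29,-61.27,-181.25,-171.15,-177.46]);hi=np.array([179.83,118.12,80.66,117.63,-9.14,177.46])
rng=np.random.default_rng(0)
def solve(p,R,N=30):
    sols=[];c=[]
    for k in range(N):
        s=least_squares(lambda q:np.r_[(fk(q*50,X)[0]-p)*10,(fk(q*50,X)[1]-R).ravel()],rng.uniform(-120,120,6)/50)
        q=(s.x*50+180)%360-180;c.append(s.cost)
        if s.cost<1e-4 and not any(np.abs((q-t+180)%360-180).max()<3 for t in sols): sols.append(q)
    return sols,min(c)
for th in (0,-66):
    x=Ro.from_rotvec(n*np.radians(th)).apply(ey);x/=np.linalg.norm(x);z=-n/np.linalg.norm(n);R=np.c_[x,np.cross(z,x),z]
    s,c=solve(C+.035*n,R);print(th,c)
    for t in s:print(t.round(1),'OK' if ((t>lo)&(t<hi)).all() else ['%d'%(i+1) for i in range(6) if not lo[i]<t[i]<hi[i]])
q,p,R=S[1];s,c=solve(np.array(p),np.array(R))
for t in s:print(t.round(1))
```

```text
0 2.599620238933891e-30
[ 176.8 -105.4  -29.   -40.9  161.5 -107.9] ['2', '5']
[  37.3  104.7 -124.6  -34.5  165.9   42.4] ['3', '5']
[ 177.  -105.4  -57.    41.5 -161.9  -28.5] ['2']
[-142.5 -104.6  -31.4 -146.2 -165.5  108.8] ['2']
[  -3.2  105.4 -151.   139.1  161.5 -107.9] ['3', '4', '5']
-66 4.393046203147285e-30
[  37.3  104.7 -124.6  -34.5  165.9  -23.6] ['3', '5']
[  -3.   105.4 -123.  -138.5 -161.9  -94.6] ['3']
[-142.5 -104.6  -31.4 -146.2 -165.5   42.8] ['2']
[ 177.  -105.4  -57.    41.5 -161.9  -94.6] ['2']
[ 36.9  -9.  -59.6  54.3 -14.4 -10.1]
[ -10.    88.6 -125.7 -151.4 -151.6  -71.1]
[  45.7   89.1 -124.7  -32.3  148.7    7. ]
[-143.1    9.  -120.4 -125.7  -14.4  -10.1]
[ 170.   -88.6  -54.3   28.6 -151.6  -71.1]
[ 176.6    9.2 -121.7  -46.7   13.5  -56.6]
[ -3.4  -9.2 -58.3 133.3  13.5 -56.6]
[-134.3  -89.1  -55.3  147.7  148.7    7. ]
[-143.5  -92.4  -25.2 -124.9 -165.9   97.9]
```

```bash
cat > ikc.py <<'E'
from kin import *
lo=np.array([-179.83,-69.29,-61.27,-181.25,-171.15,-177.46]);hi=np.array([179.83,118.12,80.66,117.63,-9.14,177.46])
n=np.array([-0.4658,-0.1816,0.866]);n/=np.linalg.norm(n);ex=np.array([0.3632,-0.9317,0]);ex/=np.linalg.norm(ex);ey=np.cross(n,ex);C=np.array([.5056,.1618,.1074])
def solve(p,R,q0,X):
    s=least_squares(lambda q:np.r_[(fk(q*50,X)[0]-p)*10,(fk(q*50,X)[1]-R).ravel()],np.array(q0)/50,bounds=(lo/50-1e-6,hi/50+1e-6))
    q=s.x*50;P,Q=fk(q,X);return q,np.linalg.norm(P-p)*1000,np.degrees((Ro.from_matrix(Q).inv()*Ro.from_matrix(R)).magnitude())
def tubeR(th,flip=1):
    x=flip*Ro.from_rotvec(n*np.radians(th)).apply(ey);return np.c_[x,np.cross(-n,x),-n]
E
python3 - <<'E'
from ikc import *
X,_=fit()
rng=np.random.default_rng(1)
for flip in (1,-1):
  for h in (.025,.05,.1):
    for th in (0,-66):
      res=[solve(C+h*n,tubeR(th,flip),np.clip(np.array(q0)+rng.normal(0,5,6),lo+1,hi-1),X) for q0 in [[36,-5,-50,54,-15,-10],[10,-5,-50,100,-15,-60],[10,0,-50,0,-30,10],[10,0,-50,0,-30,-150],[10,0,-50,0,-30,150],[30,0,-50,-40,-30,150]]]
      b=min(res,key=lambda t:t[1]+t[2]);print(flip,h,th,b[0].round(1),b[1].round(2),b[2].round(2))
E
```

```text
1 0.025 0 [ 36.2   8.3 -47.9  21.3  -9.1  55.6] 3.0 5.63
1 0.025 -66 [ 36.2   8.3 -47.9  21.3  -9.1 -10.4] 3.0 5.63
1 0.05 0 [ 35.9   4.5 -51.9  33.   -9.1  44.3] 2.44 3.99
1 0.05 -66 [ 35.9   4.5 -51.9  33.   -9.1 -21.7] 2.44 3.99
1 0.1 0 [ 35.7  -2.9 -56.4  44.5 -10.2  33.4] 0.0 0.0
1 0.1 -66 [ 35.7  -2.9 -56.4  44.5 -10.2 -32.6] 0.0 0.0
-1 0.025 0 [  36.2    8.3  -47.9   21.3   -9.1 -124.4] 3.0 5.63
-1 0.025 -66 [ 36.2   8.3 -47.9  21.3  -9.1 169.6] 3.0 5.63
-1 0.05 0 [  35.9    4.5  -51.9   33.    -9.1 -135.7] 2.44 3.99
-1 0.05 -66 [ 35.9   4.5 -51.9  33.   -9.1 158.3] 2.44 3.99
-1 0.1 0 [  35.7   -2.9  -56.4   44.5  -10.2 -146.6] 0.0 0.0
-1 0.1 -66 [ 35.7  -2.9 -56.4  44.5 -10.2 147.4] 0.0 0.0
```

Call:
apply_moves([
  [[100, 0.2, -0.96, 0, -0.015, 0.055, -0.04], [100, 0.2, -0.96, 0, -0.015, 0.055, -0.04], [100, 0.2, -0.96, 0, -0.015, 0.055, -0.04], [100, 0.2, -0.96, -0.3, -0.015, 0.055, -0.04]],
])

```text
time_s: 3.08
tcp_pos: [0.4539, 0.0535, 0.2199]
ee_rot: [[0.875, -0.324, 0.359], [-0.359, -0.933, 0.035], [0.324, -0.159, -0.933]]
wrist_force: [1.6, -0.0, 1.6]
gripper_width: 1.002
```

```bash
cat > log.py <<'E'
import json
from station import sense
s=sense();r=[list(map(float,s['joints'])),list(map(float,s['tcp_pos'])),[list(map(float,x)) for x in s['ee_rot']]]
open('samples.jsonl','a').write(json.dumps(r)+'\n')
print(s['time_s'],s['joints'].round(1),s['tcp_pos'].round(4),s['ee_rot'].round(3).tolist(),s['wrist_force'].round(1),s['moment'].round(2),s['gripper_width'])
E
python3 log.py
```

```text
3.0833 [ 33.   -4.6 -43.2  17.4 -33.7  23.3] [0.4539 0.0535 0.2199] [[0.875, -0.324, 0.359], [-0.359, -0.933, 0.035], [0.324, -0.159, -0.933]] [ 1.6 -0.   1.6] [-0.07  0.55 -0.01] 1.0015191812116238
```

Call:
apply_moves([
  [[100, 0.2, -0.96, -0.6, -0.015, 0.055, -0.06], [100, 0.2, -0.96, -0.6, -0.015, 0.055, -0.06], [100, 0.2, -0.96, -0.6, -0.015, 0.055, -0.06], [100, 0.2, -0.96, -0.6, -0.015, 0.055, -0.06], [100, 0.2, -0.96, -0.6, -0.015, 0.055, -0.06], [100, 0.2, -0.96, -0.6, -0.015, 0.055, -0.06]],
])

```text
time_s: 3.58
tcp_pos: [0.4906, -0.0732, 0.1334]
ee_rot: [[0.763, -0.646, 0.016], [-0.642, -0.761, -0.095], [0.074, 0.062, -0.995]]
wrist_force: [1.8, 0.8, 0.3]
gripper_width: 0.997
```

```bash
python3 log.py
python3 - <<'E'
from kin import *
import json
T=S+[json.loads(l) for l in open('samples.jsonl')]
X,f=fit(T);print(X.round(4),(f*1000).round(1))
s=least_squares(lambda X:np.concatenate([(fk(q,X)[0]-p) for q,p,R in T]),X0);print(s.x.round(4),(s.fun*1000).round(2))
E
```

```text
3.5833 [ 13.7  14.6 -29.2   7.6 -46.8  30.9] [ 0.4906 -0.0732  0.1334] [[0.763, -0.646, 0.016], [-0.642, -0.761, -0.095], [0.074, 0.062, -0.995]] [1.8 0.8 0.3] [0.28 0.01 0.05] 0.9971816604261526
[ 0.      0.1606  0.565   0.4218  0.     -0.1598  0.2985] [ 0. -0. -0.  0.  0. -0. -0.  0.  0.  0.  0.  0.]
[-1.000e-04  1.607e-01  5.650e-01  4.219e-01 -0.000e+00 -1.598e-01
  2.985e-01] [ 0.02  0.   -0.01  0.01 -0.01 -0.01 -0.01  0.01  0.02 -0.01  0.01  0.  ]
```

```bash
sed -i 's/^X0=.*/X0=np.array([0,.1606,.565,.4218,0,-.1598,.2985]);XK=X0/' kin.py
cat >> ikc.py <<'E'
def pose(hz,th,dl,xt=0,zt=.033,dx=0,dy=0):
    Rc=tubeR(th)@np.diag([1,-1,-1.])  # cap frame: x=ey rotated, z=n
    o=C+hz*n+dx*ey-dy*ex
    p=o+Rc@np.array([xt,0,zt]); R=tubeR(th)@E('y',dl).as_matrix(); return p,R
E
python3 - <<'E'
from ikc import *
for dl in (-30,-25,-20,-15,-10,-5,0,5,10,15,20,25):
  out=[]
  for hz,th in [(.05,0),(-.0075,0),(-.0165,0),(-.0165,-33),(-.0165,-66)]:
    p,R=pose(hz,th,dl)
    b=min([solve(p,R,q0,XK) for q0 in ([36,4,-50,30,-12,20],[30,0,-45,0,-20,20],[30,0,-45,60,-20,-20],[20,0,-45,110,-20,-60],[36,4,-50,-60,-20,40],[-3,4,-50,-100,-20,40],[-5,4,-50,-160,-20,140],[-5,4,-50,-160,-20,-100])],key=lambda t:t[1]+t[2])
    out.append((tuple(b[0].round(0).astype(int)),round(b[1],1),round(b[2],1)))
  print(dl); [print('   ',o) for o in out]
E
```

```text
-30
    ((np.int64(36), np.int64(12), np.int64(-23), np.int64(0), np.int64(-56), np.int64(75)), np.float64(0.0), np.float64(0.0))
    ((np.int64(36), np.int64(18), np.int64(-23), np.int64(0), np.int64(-50), np.int64(76)), np.float64(0.0), np.float64(0.0))
    ((np.int64(35), np.int64(18), np.int64(-22), np.int64(0), np.int64(-49), np.int64(76)), np.float64(0.0), np.float64(0.0))
    ((np.int64(25), np.int64(18), np.int64(-17), np.int64(-20), np.int64(-51), np.int64(69)), np.float64(0.0), np.float64(0.0))
    ((np.int64(15), np.int64(18), np.int64(-17), np.int64(-40), np.int64(-49), np.int64(62)), np.float64(0.0), np.float64(0.0))
-25
    ((np.int64(37), np.int64(9), np.int64(-27), np.int64(2), np.int64(-50), np.int64(73)), np.float64(0.0), np.float64(0.0))
    ((np.int64(36), np.int64(15), np.int64(-27), np.int64(2), np.int64(-43), np.int64(74)), np.float64(0.0), np.float64(0.0))
    ((np.int64(36), np.int64(16), np.int64(-27), np.int64(2), np.int64(-42), np.int64(74)), np.float64(0.0), np.float64(0.0))
    ((np.int64(27), np.int64(16), np.int64(-21), np.int64(-18), np.int64(-44), np
[... 5875 characters left out ...]
nt64(-137)), np.float64(1.9), np.float64(4.0))
25
    ((np.int64(10), np.int64(0), np.int64(-36), np.int64(-95), np.int64(-9), np.int64(-169)), np.float64(0.2), np.float64(0.3))
    ((np.int64(-4), np.int64(11), np.int64(-41), np.int64(-123), np.int64(-25), np.int64(-129)), np.float64(0.0), np.float64(0.0))
    ((np.int64(-5), np.int64(13), np.int64(-42), np.int64(-126), np.int64(-27), np.int64(-125)), np.float64(0.0), np.float64(0.0))
    ((np.int64(-4), np.int64(14), np.int64(-56), np.int64(-168), np.int64(-32), np.int64(-115)), np.float64(0.0), np.float64(0.0))
    ((np.int64(26), np.int64(13), np.int64(-61), np.int64(118), np.int64(-33), np.int64(-103)), np.float64(4.4), np.float64(6.7))
```

```bash
cat > go.py <<'E'
from ikc import *
from station import sense
def delta(p,R,rows=None,verbose=True):
    s=sense();d=(np.array(p)-s['tcp_pos'])/.025
    rv=(Ro.from_matrix(R)*Ro.from_matrix(s['ee_rot']).inv()).as_rotvec()
    N=rows or int(np.ceil(max(np.abs(d).max()/1.0,np.linalg.norm(d)/1.6,np.linalg.norm(rv)/.12,1)))
    q,e,a=solve(np.array(p),R,s['joints'],XK)
    print('t',round(s['time_s'],2),'rows',N,'per row shift',(d/N).round(3),'rot',(rv/N).round(4),'| total mm',(d*25).round(1),'deg',np.degrees(np.linalg.norm(rv)).round(2),'IK',q.round(0),round(e,2),round(a,2),'F',s['wrist_force'].round(1),'grip',round(s['gripper_width'],3))
def cappose(o,yaw,dl,xt,zt,h=0):
    x=np.array([np.cos(np.radians(yaw)),np.sin(np.radians(yaw)),0]);z=np.array([0,0,-1.])
    Rt=np.c_[x,np.cross(z,x),z]@E('y',dl).as_matrix()
    return np.array(o)+xt*x+np.array([0,0,zt+h]),Rt
E
python3 - <<'E'
from go import *
for h in (.045,0): delta(*cappose([.4875,-.105,0],-44.5,-15,-.002,.033,h))
c=np.load('pics/top0.npz')['c'].reshape(-1,3)
k=c[(c[:,2]>.10)&(np.linalg.norm(c[:,:2]-[.5056,.1618],axis=1)<.2)]
k=k[np.linalg.norm(k[:,:2]-[.5056,.1618],axis=1)>.05]
i=np.argsort(np.linalg.norm(k[:,:2]-[.5056,.1618],axis=1))[:8];print(k[i],k[:,2].max() if len(k) else 0)
E
```

```text
t 3.58 rows 3 per row shift [-0.061 -0.405 -0.739] rot [ 0.0907  0.0687 -0.0276] | total mm [ -4.5 -30.4 -55.4] deg 20.13 IK [ -0.  26. -15. -12. -60.  53.] 0.0 0.0 F [1.8 0.8 0.3] grip 0.997
t 3.58 rows 5 per row shift [-0.036 -0.243 -0.804] rot [ 0.0544  0.0412 -0.0166] | total mm [  -4.5  -30.4 -100.4] deg 20.13 IK [ -0.  29. -17. -13. -55.  54.] 0.0 0.0 F [1.8 0.8 0.3] grip 0.997
[[0.58473624 0.11140595 0.16048105]
 [0.58557846 0.11228985 0.18428411]
 [0.58559187 0.11226432 0.11033295]
 [0.58483527 0.11087693 0.1301563 ]
 [0.58591001 0.11194354 0.22258127]
 [0.58561578 0.11129016 0.19777757]
 [0.58747533 0.11411552 0.16008332]
 [0.58711836 0.11344203 0.13264706]] 1.2387578733609348
```

Call:
apply_moves([
  [[60, -0.06, -0.4, -0.74, 0.09, 0.069, -0.028], [60, -0.06, -0.4, -0.74, 0.09, 0.069, -0.028], [60, -0.06, -0.4, -0.74, 0.09, 0.069, -0.028], [60, 0, 0, 0, 0, 0, 0]],
])

```text
time_s: 3.92
tcp_pos: [0.4933, -0.0895, 0.0713]
ee_rot: [[0.692, -0.695, -0.198], [-0.662, -0.719, 0.211], [-0.288, -0.015, -0.957]]
wrist_force: [-0.0, 0.2, -0.6]
gripper_width: 0.783
```

Run:
```python
from go import *
delta(*cappose([.4875,-.105,0],-44.5,-15,-.002,.033,0))
from rect import *
s=sense();p=capture('wrist');save(p,'w2')
c=cloud(p,s);q=c.reshape(-1,3);q=q[np.linalg.norm(q[:,:2]-[.4875,-.105],axis=1)<.04]
b=q[(q[:,2]>.043)&(q[:,2]<.050)];r=q[(q[:,2]>.0)&(q[:,2]<.06)]
d=b[:,:2]-b[:,:2].mean(0);vt=np.linalg.svd(d)[2];t=d@vt[0];print(len(b),b.mean(0),np.degrees(np.arctan2(vt[0,1],vt[0,0])),b[:,:2].mean(0)+vt[0]*(t.max()+t.min())/2,np.ptp(t),np.ptp(d@vt[1]))
```

```text
t 3.92 rows 2 per row shift [-0.144 -0.281 -0.766] rot [-0.0161 -0.0059 -0.0045] | total mm [ -7.2 -14.1 -38.3] deg 2.03 IK [ -0.  29. -17. -13. -55.  54.] 0.0 0.0 F [-0.   0.2 -0.6] grip 0.783
755 [ 0.4904 -0.1077  0.0449] 135.469934697287 [ 0.489  -0.1063] 0.04344868655145684 0.00978167456976569
```

View pics/w2.png

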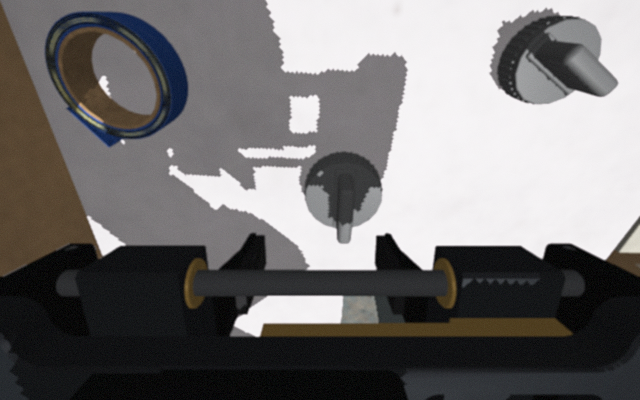

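Run:
```python
from go import *
delta(*cappose([.4885,-.106,0],-44.5,-15,-.002,.033,0))
```

```text
t 3.97 rows 2 per row shift [-0.132 -0.32  -0.808] rot [-0.0144 -0.0037 -0.0059] | total mm [ -6.6 -16.  -40.4] deg 1.83 IK [ -0.  30. -17. -13. -55.  54.] 0.0 0.0 F [ 0.2  0.5 -0.6] grip 0.734
```

Call:
apply_moves([
  [[55, -0.2, -0.6, 0, -0.014, -0.004, -0.006], [55, -0.06, -0.04, -0.6, -0.014, -0.004, -0.006], [55, 0, 0, -0.6, 0, 0, 0], [55, 0, 0, -0.4, 0, 0, 0]],
])

```text
time_s: 4.3
tcp_pos: [0.4921, -0.0973, 0.0371]
ee_rot: [[0.701, -0.692, -0.173], [-0.668, -0.722, 0.182], [-0.25, -0.012, -0.968]]
wrist_force: [-0.1, 0.1, 0.4]
gripper_width: 0.562
```

Run:
```python
from go import *
delta(*cappose([.4885,-.106,0],-44.5,-15,-.002,.033,0))
```

```text
t 4.3 rows 1 per row shift [-0.2   -0.292 -0.162] rot [-0.0026  0.0147 -0.0121] | total mm [-5.  -7.3 -4.1] deg 1.1 IK [ -0.  30. -17. -13. -55.  54.] 0.0 0.0 F [-0.1  0.1  0.4] grip 0.562
```

Call:
apply_moves([
  [[50, -0.2, -0.29, -0.1, 0, 0.014, -0.012], [50, 0, 0, 0, 0, 0, 0]],
])

```text
time_s: 4.47
tcp_pos: [0.4859, -0.1016, 0.0352]
ee_rot: [[0.692, -0.697, -0.186], [-0.672, -0.717, 0.184], [-0.261, -0.002, -0.965]]
wrist_force: [-0.2, -0.4, -0.4]
gripper_width: 0.518
```

Run:
```python
from go import *
delta(*cappose([.4885,-.106,0],-44.5,-15,-.002,.033,0))
```

```text
t 4.47 rows 1 per row shift [ 0.048 -0.122 -0.086] rot [-0.0034 -0.0002 -0.0053] | total mm [ 1.2 -3.  -2.2] deg 0.36 IK [ -0.  30. -17. -13. -55.  54.] 0.0 0.0 F [-0.2 -0.4 -0.4] grip 0.518
```

Call:
apply_moves([
  [[45, 0.06, -0.14, -0.08, 0, 0, -0.005], [40, 0, 0, 0, 0, 0, 0], [0, 0, 0, 0, 0, 0, 0], [0, 0, 0, 0, 0, 0, 0], [0, 0, 0, 0, 0, 0, 0], [0, 0, 0, 0, 0, 0, 0], [0, 0, 0, 0, 0, 0, 0], [0, 0, 0, 0, 0, 0, 0], [0, 0, 0, 0, 0, 0, 0]],
])

```text
time_s: 5.22
tcp_pos: [0.4896, -0.1046, 0.0375]
ee_rot: [[0.693, -0.699, -0.177], [-0.675, -0.715, 0.184], [-0.256, -0.008, -0.967]]
wrist_force: [0.4, 0.8, 0.7]
gripper_width: 0.116
```

Run:
```python
from go import *
delta(*cappose([.4885,-.106,0],-44.5,-15,-.002,.033,0))
```

```text
t 5.22 rows 1 per row shift [-0.1   -0.002 -0.18 ] rot [-0.0033  0.008  -0.0023] | total mm [-2.5 -0.  -4.5] deg 0.51 IK [ -0.  30. -17. -13. -55.  54.] 0.0 0.0 F [0.4 0.8 0.7] grip 0.116
```

Run:
```python
from go import *
p,R=pose(.035,0,-15,-.001,.037);print(p,R);delta(p,R)
p,R=pose(.07,0,-15,-.001,.037);print(p);delta(p,R)
```

```text
[0.47125389 0.14840962 0.16925501] [[ 8.99968531e-01  3.63212250e-01  2.41108904e-01]
 [ 3.50835324e-01 -9.31706424e-01  9.40091189e-02]
 [ 2.58787978e-01 -1.57282309e-05 -9.65934150e-01]]
t 5.22 rows 11 per row shift [-0.067  0.92   0.479] rot [-0.0107 -0.0488  0.1015] | total mm [-18.3 253.  131.7] deg 71.31 IK [ 39.   6. -36.   8. -34.  66.] 0.0 0.0 F [0.4 0.8 0.7] grip 0.116
[0.45495011 0.14205332 0.19956647]
t 5.22 rows 11 per row shift [-0.126  0.897  0.589] rot [-0.0107 -0.0488  0.1015] | total mm [-34.6 246.6 162.1] deg 71.31 IK [ 40.   2. -35.   8. -39.  66.] 0.0 0.0 F [0.4 0.8 0.7] grip 0.116
```

Call:
apply_moves([
  [[0, 0, 0, 0.9, 0, 0, 0], [0, -0.2, 0.4, 0.9, -0.01, -0.049, 0.1], [0, -0.3, 0.9, 0.9, -0.01, -0.049, 0.1], [0, -0.3, 0.9, 0.9, -0.01, -0.049, 0.1], [0, -0.3, 0.9, 0.9, -0.01, -0.049, 0.1], [0, -0.2, 0.9, 0.9, -0.01, -0.049, 0.1], [0, -0.1, 0.95, 0.5, -0.01, -0.049, 0.1], [0, 0, 0.95, 0.3, -0.01, -0.049, 0.1], [0, 0, 0.95, 0.2, -0.01, -0.049, 0.1], [0, 0, 0.95, 0, -0.01, -0.049, 0.1], [0, 0, 0.95, 0, -0.01, -0.049, 0.1], [0, 0, 0.8, 0, -0.01, -0.049, 0.1]],
])

```text
time_s: 6.22
tcp_pos: [0.4528, 0.1424, 0.2047]
ee_rot: [[0.883, 0.389, 0.263], [0.372, -0.921, 0.114], [0.287, -0.002, -0.958]]
wrist_force: [0.9, 0.1, -0.5]
gripper_width: 0.114
```

Run:
```python
from go import *
p,R=pose(.06,0,-15,-.001,.037);delta(p,R)
```

```text
t 6.22 rows 1 per row shift [ 0.273  0.06  -0.552] rot [-0.013   0.0263 -0.0278] | total mm [  6.8   1.5 -13.8] deg 2.31 IK [ 40.   3. -36.   8. -38.  66.] 0.0 0.0 F [ 0.9  0.1 -0.5] grip 0.114
```

Call:
apply_moves([
  [[0, 0.27, 0.06, -0.55, -0.013, 0.026, -0.028], [0, 0, 0, 0, 0, 0, 0]],
])

```text
time_s: 6.38
tcp_pos: [0.4572, 0.1466, 0.191]
ee_rot: [[0.896, 0.372, 0.242], [0.36, -0.928, 0.096], [0.261, 0.001, -0.965]]
wrist_force: [-0.6, -0.7, -0.2]
gripper_width: 0.107
```

```bash
python3 log.py
python3 - <<'E'
from rect import *
import pickle
from ikc import pose
s=sense()
for n in ['wrist','scene','top']:
    p=capture(n);save(p,n+'3');pickle.dump((s,p),open(f'pics/{n}3.pkl','wb'))
E
```

```text
6.3833 [ 40.2   2.7 -35.8   7.8 -37.4  66. ] [0.4572 0.1466 0.191 ] [[0.896, 0.372, 0.242], [0.36, -0.928, 0.096], [0.261, 0.001, -0.965]] [-0.6 -0.7 -0.2] [-0.25  0.55 -0.01] 0.10719920410956783
```

View pics/wrist3.png

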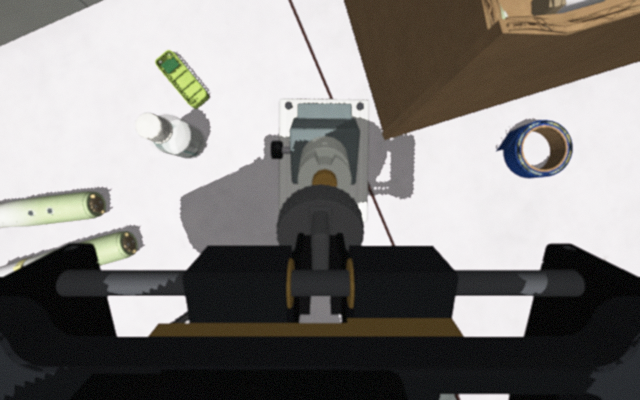

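View pics/scene3.png

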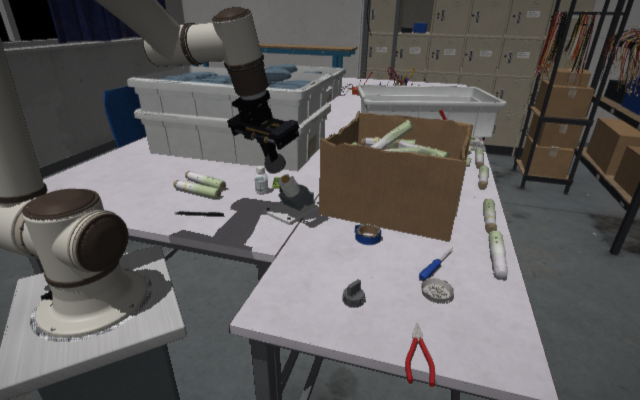

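```bash
cat > capfit.py <<'E'
from rect import *
import pickle
def tool_cloud(p):
    d=p['depth'];K=p['mtx'];v,u=np.mgrid[:400,:640]
    c=np.stack([(u-K[0,2])/K[0,0]*d,(v-K[1,2])/K[1,1]*d,d],-1);M=np.array(p['mount']);return c@M[:3,:3].T+M[:3,3]
E
python3 - <<'E'
from capfit import *
s,p=pickle.load(open('pics/wrist3.pkl','rb'))
c=tool_cloud(p)
np.set_printoptions(linewidth=220)
print('tool z (mm)');print((c[180:252:4,276:368:4,2]*1000).round(0).astype(int))
print('tool x');print((c[180:252:4,276:368:4,0]*1000).round(0).astype(int))
cv2.imwrite('pics/crop4.png',cv2.cvtColor(cv2.resize(p['pixels'][90:270,255:385],None,fx=4.4,fy=3.3,interpolation=cv2.INTER_CUBIC),cv2.COLOR_RGB2BGR))
E
```

```text
tool z (mm)
[[ 200  187  189  188  150  148   93   94   94   85   86   84   84   85   84   91   95   95   95  146  188  189  188]
 [ 199  187  186  187  187  187   95   96   94   86   85   28   86   84   84   85   95   95   96  150  187  186  188]
 [ 197  184  187  186  186  188   96   26   26   22   25   23   25   25   28   27   97   96   96  187  185  187  187]
 [ 195  184  183  184  185   29   25   20   21   18   19   16   19   18   21   22   26   29  185  185  184  185  184]
 [ 196  183  183  184   26   21   21   16   17   14   15   14   14   16   16   16   20   24   26  183  184  183  182]
 [ 194  181  183   28   21   17   14   13   11   10   10   10   12   12   11   13   15   17 -153   27  181  183  182]
 [ 192  180   28   21   15   13   11   11   10   12   10   12   11   13   11   12   12   13   16   22   29  182  180]
 [ 191   33   18   17   11   11   13 -153   11   10   11   10   10   10   12   12   11   11   11   16   23  179  180]
 [ 191   21   17   13   13   12   12   14 -153   11    9    7    8   10   12   12   12   13   12   12   17   27  179]
 [ 190   21   14   14   14
[... 2054 characters left out ...]
8  79  18  18  18  18  18  17 -41]
 [ 12  15  15  15  15  15  15  15  15  21  22  22  22  20  15  14  15  15  15  15  15  15 -50]
 [-55  12  12  12  12  12  12  12  12  21  21  21  21  20  12  12  12  12  12  12  12  12 -54]
 [  7   9   9   9   9   9   9   9   8  20  20  20  20  19   9   9   9   9   9   9   9   9 -60]
 [-64   6   6   6   6   6  12  10  11  18  19  19  18  18  10  12  12   6   6   6   6   6 -65]
 [-70   3   2   3   3  12  12  10  10  15  16  16  16  15  10  10  12   3   3   3   3   3 -69]
 [-75  -1   0   0  -1  12  12  10  11  13  14  14  13  13  10  10  12  12  -1   0   0  -1 -75]
 [ 38  39  38  38  -4  11  11  10  10  11  11  11  11  10  10  10  12  12  37  39  38  38  39]]
```

View pics/crop4.png

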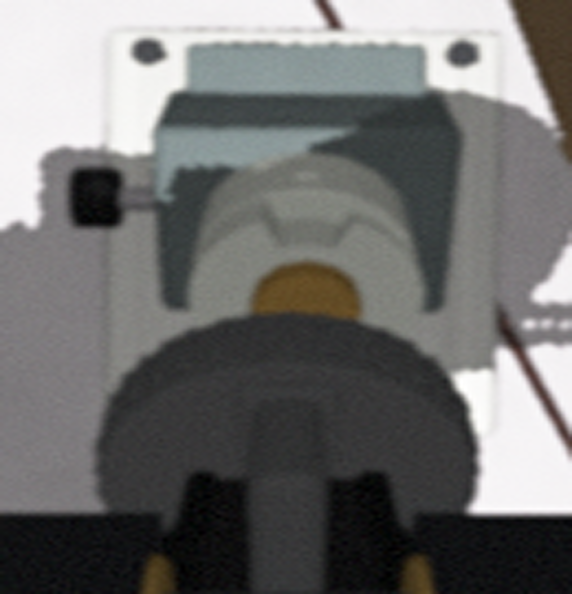

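```bash
cat >> capfit.py <<'E'
from scipy.spatial.transform import Rotation as Ro
def sbox(q,lo,hi):
    c=(np.array(lo)+hi)/2;h=(np.array(hi)-lo)/2;d=abs(q-c)-h
    return np.linalg.norm(np.maximum(d,0),axis=1)+np.minimum(d.max(1),0)
def scyl(q,r,z0,z1):
    a=np.hypot(q[:,0],q[:,1])-r;b=np.maximum(z0-q[:,2],q[:,2]-z1);d=np.stack([a,b],1)
    return np.linalg.norm(np.maximum(d,0),axis=1)+np.minimum(d.max(1),0)
def capsdf(q): return np.minimum(scyl(q,.0285,0,.0205),sbox(q,[-.022,-.005,.0205],[.022,.005,.0465]))
def tubesdf(q,jc=0):
    a=scyl(q,.0235,-.005,0);an=np.arctan2(q[:,1],q[:,0]);
    # notch carve: |angle from x axis|<22deg, r>15.5
    t=np.radians(22);ay=abs(q[:,1]);axx=abs(q[:,0])
    wed=np.maximum(ay*np.cos(t)-axx*np.sin(t),.0155-np.hypot(q[:,0],q[:,1]))
    a=np.maximum(a,-wed)
    return np.minimum.reduce([a,scyl(q,.0155,-.02,0),scyl(q,.024,-.06,-.0185),scyl(q,.011,-.01,.009)])
def fit_rigid(pts,sdf,x0,fs=.0007):
    def r(x):
        q=(pts-x[:3]*.1)@Ro.from_rotvec(x[3:]).as_matrix(); return sdf(q)
    s=least_squares(lambda x:r(x)*1000,np.r_[np.array(x0[:3])*10,x0[3:]],loss='soft_l1',f_scale=fs*1000,diff_step=1e-4)
    return s.x[:3]*.1,Ro.from_rotvec(s.x[3:]).as_matrix(),np.abs(s.fun)
def analyse(s,p,tubebox=True,verbose=True):
    from ikc import C,n,ex,ey
    c=tool_cloud(p);ok=p['depth']>0
    Rt=np.array(s['ee_rot']);
    x0=np.r_[[.0095,0,.037],Ro.from_matrix((np.diag([1,-1,-1.]).T@Ro.from_euler('y',-15,degrees=True).as_matrix()).T).as_rotvec()]
    out={}
    for name,sdf,x0,rad in [('cap',capsdf,x0,None),('tube',tubesdf,np.r_[(C-s['tcp_pos'])@Rt,Ro.from_matrix(Rt.T@np.c_[ey,-ex,n]).as_rotvec()],None)]:
        T,R=x0[:3],Ro.from_rotvec(x0[3:]).as_matrix()
        for it in range(3):
            q=(c-T)@R
            if name=='cap': k=ok&(np.hypot(q[...,0],q[...,1])<.034)&(q[...,2]>-.003)&(q[...,2]<.05)&(q[...,0]>(.013 if True else 0))
            else: k=ok&(np.hypot(q[...,0],q[...,1])<.027)&(q[...,2]>-.022)&(q[...,2]<.013)
            dd=np.abs(sdf(q[k]));kk=k.copy();kk[k]=dd<[.008,.005,.003][it]
            T,R,res=fit_rigid(c[kk],sdf,np.r_[T,Ro.from_matrix(R).as_rotvec()])
        out[name]=(T,R);
        if verbose: print(name,'n',kk.sum(),'T mm',(T*1000).round(1),'med res mm',np.median(res).round(2),'z axis in tool',R[:,2].round(3))
    Tc,Rc=out['cap'];Tt,Rtb=out['tube']
    rel=Rtb.T@Rc; print('cap in tube mm',((Tc-Tt)@Rtb*1000).round(2),'tilt xy deg',np.degrees(rel[:2,2]).round(2),'yaw',np.degrees(np.arctan2(rel[1,0],rel[0,0])).round(2))
    Tw=Rt@Tt+s['tcp_pos'];print('tube world',Tw.round(4),'n',(Rt@Rtb[:,2]).round(4),'lean',np.degrees(np.arccos((Rt@Rtb)[2,2])).round(2),'az',np.degrees(np.arctan2(*(Rt@Rtb)[[1,0],2])).round(2),'xt',(Rt@Rtb[:,0]).round(3))
    return out
E
python3 - <<'E'
from capfit import *
s,p=pickle.load(open('pics/wrist3.pkl','rb'))
o=analyse(s,p)
E
```

```text
cap n 2924 T mm [10.3 -0.1 37.6] med res mm 0.36 z axis in tool [-0.268 -0.002 -0.963]
tube n 1792 T mm [26.3  3.4 94.1] med res mm 0.38 z axis in tool [-0.256 -0.006 -0.967]
cap in tube mm [-1.    3.15 58.8 ] tilt xy deg [-0.7  -0.21] yaw 0.39
tube world [0.5049 0.1619 0.107 ] n [-0.466  -0.1799  0.8663] lean 29.97 az -158.89 xt [0.808 0.311 0.5  ]
```

Call:
apply_moves([
  [[0, 0.08, -0.1, 0.02, -0.004, 0.011, 0], [0, 0.31, 0.12, -0.58, 0, 0, 0], [0, 0.31, 0.12, -0.58, 0, 0, 0], [0, 0.31, 0.12, -0.58, 0, 0, 0], [0, 0, 0, 0, 0, 0, 0]],
])

```text
time_s: 6.95
tcp_pos: [0.4862, 0.1497, 0.1525]
ee_rot: [[0.899, 0.366, 0.239], [0.352, -0.931, 0.097], [0.258, -0.003, -0.966]]
wrist_force: [-0.1, -0.6, -0.7]
gripper_width: 0.114
```

```bash
cat > look.py <<'E'
import sys
from capfit import *
s=sense();p=capture('wrist');save(p,sys.argv[1]);pickle.dump((s,p),open(f'pics/{sys.argv[1]}.pkl','wb'))
print(s['time_s'],s['tcp_pos'],s['wrist_force'].round(1),s['moment'].round(2),s['gripper_width'])
o=analyse(s,p)
E
python3 look.py w4
```

```text
6.95 [0.4862 0.1497 0.1525] [-0.1 -0.6 -0.7] [-0.31  0.61  0.04] 0.11390217665530772
cap n 2914 T mm [10.3 -0.1 37.6] med res mm 0.38 z axis in tool [-0.268 -0.005 -0.963]
tube n 470 T mm [ 9.8 -3.9 48.6] med res mm 0.38 z axis in tool [-0.219  0.012 -0.976]
cap in tube mm [ 2.91 -3.67 10.71] tilt xy deg [-2.9   0.98] yaw -0.02
tube world [0.5053 0.1615 0.1081] n [-0.4262 -0.1835  0.8858] lean 27.65 az -156.71 xt [0.824 0.324 0.464]
```

```bash
cat > rel.py <<'E'
import sys
from capfit import *
import ikc
from ikc import n,ex,ey
C=np.array([.5052,.1618,.1072])
CT=np.array([.0103,-.0001,.0376]);CR=None
def rel(s,p):
    Rt=np.array(s['ee_rot']);B=np.c_[ey,-ex,n];Rtb=Rt.T@B
    c=tool_cloud(p);ok=p['depth']>0
    T=(C-s['tcp_pos'])@Rt
    for it in range(3):
        q=(c-T)@Rtb;k=ok&(np.hypot(q[...,0],q[...,1])<.027)&(q[...,2]>-.022)&(q[...,2]<.013)
        qc=(c-CT);  # exclude cap region points
        kk=k.copy();kk[k]=np.abs(tubesdf(q[k]))<[.006,.004,.0025][it]
        pts=c[kk]
        f=least_squares(lambda x:tubesdf((pts-x*.1)@Rtb)*1000,T*10,loss='soft_l1',f_scale=.7,diff_step=1e-4);T=f.x*.1
    # cap orientation from fixed grasp: z axis in tool
    z=np.array([-.268,-.003,-.963]);x=np.array([.963,0,-.268]);
    world=Rt@CT+s['tcp_pos']
    print('t',s['time_s'],'F',s['wrist_force'].round(1),'Fn',(s['wrist_force']@n).round(1),'M',s['moment'].round(2),'g',round(s['gripper_width'],3))
    print('vision: cap in tube mm',((CT-T)@Rtb*1000).round(2),'n',kk.sum(),'res',np.median(abs(f.fun)).round(2))
    st(s)
def st(s):
    Rt=np.array(s['ee_rot']);B=np.c_[ey,-ex,n]
    z=Rt@np.array([-.268,-.003,-.963]);x=Rt@np.array([.963,0,-.268]);o=Rt@CT+s['tcp_pos']
    xx=B.T@x
    print('arm: cap in tube mm',((o-C)@B*1000).round(2),'tilt deg',np.degrees(B.T@z)[:2].round(2),'yaw',np.degrees(np.arctan2(xx[1],xx[0])).round(2),'F',s['wrist_force'].round(1),'Fn',(s['wrist_force']@n).round(1),'g',round(s['gripper_width'],3),'q',s['joints'].round(0))
if __name__=='__main__':
    if len(sys.argv)>1:
        s=sense();p=capture('wrist');save(p,sys.argv[1]);pickle.dump((s,p),open(f'pics/{sys.argv[1]}.pkl','wb'));rel(s,p)
    else: st(sense())
E
python3 - <<'E'
from rel import *
for f in ('wrist3','w4'): rel(*pickle.load(open(f'pics/{f}.pkl','rb')))
E
```

```text
t 6.3833 F [-0.6 -0.7 -0.2] Fn 0.2 M [-0.25  0.55 -0.01] g 0.107
vision: cap in tube mm [-0.98  3.27 58.77] n 1784 res 0.38
arm: cap in tube mm [-1.28  3.48 58.73] tilt deg [-0.68 -0.07] yaw 0.5 F [-0.6 -0.7 -0.2] Fn 0.2 g 0.107 q [ 40.   3. -36.   8. -37.  66.]
t 6.95 F [-0.1 -0.6 -0.7] Fn -0.5 M [-0.31  0.61  0.04] g 0.114
vision: cap in tube mm [ 4.13 -4.37 11.33] n 459 res 0.38
arm: cap in tube mm [ 3.71 -4.16 11.27] tilt deg [-0.53 -0.05] yaw 0.04 F [-0.1 -0.6 -0.7] Fn -0.5 g 0.114 q [ 38.   9. -36.   8. -32.  68.]
```

View pics/w4.png

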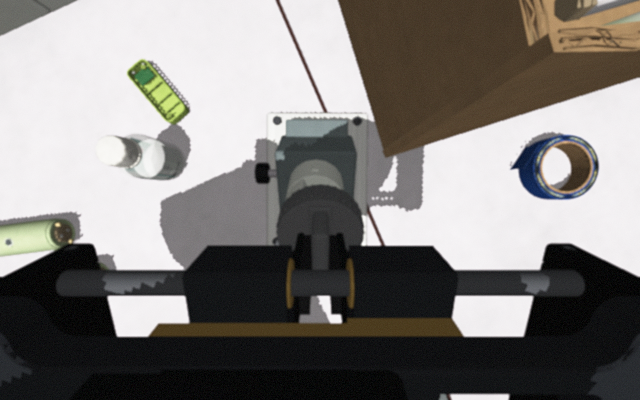

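Call:
apply_moves([
  [[0, -0.11, 0.14, -0.22, -0.003, 0.008, 0]],
])

```text
time_s: 7.08
tcp_pos: [0.4845, 0.1529, 0.1496]
ee_rot: [[0.901, 0.364, 0.235], [0.352, -0.931, 0.096], [0.254, -0.004, -0.967]]
wrist_force: [-0.9, 0.2, -0.3]
gripper_width: 0.112
```

```bash
python3 rel.py w5
```

```text
t 7.0833 F [-0.9  0.2 -0.3] Fn 0.1 M [-0.25  0.47  0.01] g 0.112
vision: cap in tube mm [ 2.12 -0.69  9.12] n 500 res 0.36
arm: cap in tube mm [ 1.69 -0.53  9.05] tilt deg [-0.26 -0.05] yaw -0.04 F [-0.9  0.2 -0.3] Fn 0.1 g 0.112 q [ 38.   9. -36.   8. -32.  67.]
```

Call:
apply_moves([
  [[0, 0.12, 0.07, -0.38, -0.001, 0.004, 0]],
])

```text
time_s: 7.22
tcp_pos: [0.4869, 0.1552, 0.1404]
ee_rot: [[0.902, 0.365, 0.231], [0.352, -0.931, 0.096], [0.25, -0.005, -0.968]]
wrist_force: [-0.4, 0.4, -0.5]
gripper_width: 0.114
```

```bash
python3 rel.py
```

```text
arm: cap in tube mm [-0.36  0.8  -0.55] tilt deg [-0.05 -0.12] yaw -0.06 F [-0.4  0.4 -0.5] Fn -0.4 g 0.114 q [ 38.  10. -36.   8. -30.  67.]
```

Call:
apply_moves([
  [[0, 0.14, 0.03, -0.24, 0, 0, 0]],
])

```text
time_s: 7.3
tcp_pos: [0.4903, 0.1561, 0.1341]
ee_rot: [[0.902, 0.365, 0.231], [0.352, -0.931, 0.096], [0.25, -0.005, -0.968]]
wrist_force: [-1.7, -0.7, 0.1]
gripper_width: 0.112
```

```bash
python3 rel.py
```

```text
arm: cap in tube mm [-0.48  0.39 -7.74] tilt deg [-0.06 -0.14] yaw -0.06 F [-1.7 -0.7  0.1] Fn 1.0 g 0.112 q [ 38.  11. -36.   8. -29.  67.]
```

Call:
apply_moves([
  [[0, 0.18, 0.06, -0.33, 0, 0, 0]],
])

```text
time_s: 7.38
tcp_pos: [0.4947, 0.1576, 0.1262]
ee_rot: [[0.902, 0.365, 0.232], [0.352, -0.931, 0.097], [0.251, -0.005, -0.968]]
wrist_force: [-16.1, 2.9, 25.3]
gripper_width: 0.112
```

```bash
python3 rel.py w6
```

```text
t 7.3833 F [-16.1   2.9  25.3] Fn 28.9 M [1.46 4.18 0.77] g 0.112
vision: cap in tube mm [ -5.94   0.1  -39.47] n 3402 res 0.74
arm: cap in tube mm [ -0.37   0.24 -16.91] tilt deg [-0.08 -0.16] yaw -0.06 F [-16.1   2.9  25.3] Fn 28.9 g 0.112 q [ 38.  12. -36.   8. -28.  67.]
```

Call:
apply_moves([
  [[0, 0.008, 0.003, -0.014, 0.05, 0.02, -0.093]],
])

```text
time_s: 7.52
tcp_pos: [0.495, 0.158, 0.1252]
ee_rot: [[0.935, 0.278, 0.221], [0.257, -0.959, 0.122], [0.246, -0.057, -0.968]]
wrist_force: [-6.6, -3.5, 12.1]
gripper_width: 0.11
```

```bash
python3 rel.py
```

```text
arm: cap in tube mm [ -0.59   0.46 -17.97] tilt deg [ 0.05 -0.13] yaw -6.07 F [-6.6 -3.5 12.1] Fn 14.2 g 0.11 q [ 37.  12. -35.   4. -29.  66.]
```

Call:
apply_moves([
  [[0, 0.014, 0.005, -0.026, 0.05, 0.02, -0.093]],
])

```text
time_s: 7.6
tcp_pos: [0.4953, 0.1583, 0.1254]
ee_rot: [[0.959, 0.184, 0.214], [0.154, -0.977, 0.151], [0.237, -0.112, -0.965]]
wrist_force: [-6.9, -4.2, 15.7]
gripper_width: 0.111
```

```bash
python3 rel.py
```

```text
arm: cap in tube mm [ -0.12   0.67 -17.99] tilt deg [ 0.08 -0.14] yaw -12.37 F [-6.9 -4.2 15.7] Fn 17.6 g 0.111 q [ 36.  12. -33.   0. -30.  64.]
```

Call:
apply_moves([
  [[0, 0.016, 0.006, -0.03, 0.05, 0.02, -0.093]],
])

```text
time_s: 7.68
tcp_pos: [0.4958, 0.1586, 0.1257]
ee_rot: [[0.974, 0.087, 0.21], [0.049, -0.982, 0.18], [0.222, -0.165, -0.961]]
wrist_force: [-6.5, -3.1, 11.7]
gripper_width: 0.113
```

```bash
python3 rel.py
```

```text
arm: cap in tube mm [  0.5    0.8  -17.94] tilt deg [ 0.09 -0.17] yaw -18.72 F [-6.5 -3.1 11.7] Fn 13.7 g 0.113 q [ 35.  12. -32.  -3. -30.  62.]
```

Call:
apply_moves([
  [[0, 0.016, -0.01, -0.05, 0.05, 0.02, -0.093]],
])

```text
time_s: 7.77
tcp_pos: [0.4963, 0.1587, 0.126]
ee_rot: [[0.978, -0.01, 0.209], [-0.055, -0.976, 0.21], [0.202, -0.217, -0.955]]
wrist_force: [-8.6, -2.8, 16.4]
gripper_width: 0.11
```

```bash
python3 rel.py
```

```text
arm: cap in tube mm [  1.2    0.71 -17.96] tilt deg [ 0.05 -0.22] yaw -25.09 F [-8.6 -2.8 16.4] Fn 18.7 g 0.11 q [ 33.  12. -31.  -7. -30.  60.]
```

Call:
apply_moves([
  [[0, -0.01, -0.015, -0.055, 0.05, 0.02, -0.093]],
])

```text
time_s: 7.85
tcp_pos: [0.4967, 0.1586, 0.1263]
ee_rot: [[0.971, -0.108, 0.213], [-0.159, -0.957, 0.241], [0.178, -0.268, -0.947]]
wrist_force: [-5.9, -2.7, 10.8]
gripper_width: 0.11
```

```bash
python3 rel.py
```

```text
arm: cap in tube mm [  1.68   0.56 -17.88] tilt deg [-0.05 -0.27] yaw -31.48 F [-5.9 -2.7 10.8] Fn 12.6 g 0.11 q [ 32.  12. -30. -10. -30.  58.]
```

Call:
apply_moves([
  [[0, -0.005, -0.02, -0.078, 0.05, 0.02, -0.093]],
])

```text
time_s: 7.93
tcp_pos: [0.4971, 0.1584, 0.1264]
ee_rot: [[0.954, -0.204, 0.219], [-0.26, -0.927, 0.27], [0.148, -0.315, -0.938]]
wrist_force: [-10.1, -3.4, 19.6]
gripper_width: 0.114
```

```bash
python3 rel.py
```

```text
arm: cap in tube mm [  2.16   0.29 -17.96] tilt deg [-0.18 -0.31] yaw -37.85 F [-10.1  -3.4  19.6] Fn 22.3 g 0.114 q [ 31.  12. -29. -14. -30.  56.]
```

Call:
apply_moves([
  [[0, -0.04, -0.016, -0.085, 0.05, 0.02, -0.093]],
])

```text
time_s: 8.02
tcp_pos: [0.4973, 0.1583, 0.1266]
ee_rot: [[0.927, -0.297, 0.23], [-0.358, -0.885, 0.298], [0.115, -0.359, -0.926]]
wrist_force: [-6.0, -3.4, 14.1]
gripper_width: 0.113
```

```bash
python3 rel.py
```

```text
arm: cap in tube mm [  2.52   0.07 -17.89] tilt deg [-0.39 -0.31] yaw -44.21 F [-6.  -3.4 14.1] Fn 15.6 g 0.113 q [ 30.  12. -29. -17. -30.  54.]
```

Call:
apply_moves([
  [[0, -0.045, -0.02, -0.1, 0.05, 0.02, -0.093]],
])

```text
time_s: 8.1
tcp_pos: [0.4976, 0.1579, 0.1267]
ee_rot: [[0.89, -0.386, 0.245], [-0.45, -0.832, 0.325], [0.078, -0.399, -0.914]]
wrist_force: [-7.7, -5.3, 18.9]
gripper_width: 0.113
```

```bash
python3 rel.py w7
```

```text
t 8.1 F [-7.7 -5.3 18.9] Fn 20.9 M [-0.53  1.39  0.37] g 0.113
vision: cap in tube mm [ -1.24   3.92 -40.67] n 3057 res 0.73
arm: cap in tube mm [  2.89  -0.39 -17.9 ] tilt deg [-0.64 -0.28] yaw -50.57 F [-7.7 -5.3 18.9] Fn 20.9 g 0.113 q [ 29.  12. -28. -20. -29.  51.]
```

View pics/w7.png

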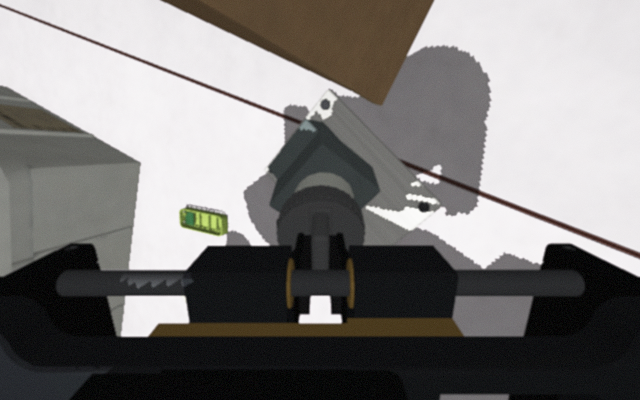

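Run:
```python
from capfit import *
for f in ('w6','w7'):
    s,p=pickle.load(open(f'pics/{f}.pkl','rb'));analyse(s,p)
```

```text
cap n 2950 T mm [10.5 -0.  37.3] med res mm 0.38 z axis in tool [-0.276 -0.007 -0.961]
tube n 3604 T mm [ 5.7 -0.1 -2.1] med res mm 0.8 z axis in tool [-0.264 -0.004 -0.964]
cap in tube mm [ -5.81   0.88 -39.22] tilt xy deg [-0.65  0.25] yaw -6.77
tube world [0.4994 0.1595 0.1297] n [-0.4634 -0.1821  0.8673] lean 29.86 az -158.54 xt [0.758 0.425 0.494]
cap n 3041 T mm [10.3  0.1 36.2] med res mm 0.37 z axis in tool [-0.279 -0.009 -0.96 ]
tube n 3342 T mm [ 3.4  0.4 -2.5] med res mm 0.78 z axis in tool [-0.29  -0.01  -0.957]
cap in tube mm [ -0.17   4.74 -39.03] tilt xy deg [ 0.08 -0.66] yaw -79.64
tube world [0.4999 0.1552 0.1291] n [-0.4879 -0.1721  0.8557] lean 31.16 az -160.57 xt [0.523 0.727 0.444]
```

Call:
apply_moves([
  [[0, -0.07, -0.02, -0.11, 0.05, 0.02, -0.093]],
])

```text
time_s: 8.23
tcp_pos: [0.4975, 0.1574, 0.1266]
ee_rot: [[0.842, -0.471, 0.263], [-0.538, -0.767, 0.349], [0.037, -0.436, -0.899]]
wrist_force: [-6.5, -5.3, 16.3]
gripper_width: 0.116
```

```bash
python3 rel.py
```

```text
arm: cap in tube mm [  2.8   -0.94 -17.81] tilt deg [-0.94 -0.2 ] yaw -57.09 F [-6.5 -5.3 16.3] Fn 18.1 g 0.116 q [ 28.  12. -28. -23. -28.  49.]
```

Call:
apply_moves([
  [[0, -0.06, 0.02, -0.09, 0.04, 0.033, -0.085]],
])

```text
time_s: 8.32
tcp_pos: [0.4969, 0.1573, 0.1262]
ee_rot: [[0.791, -0.55, 0.268], [-0.611, -0.703, 0.364], [-0.012, -0.452, -0.892]]
wrist_force: [-4.9, -8.0, 9.4]
gripper_width: 0.108
```

```bash
python3 rel.py
```

```text
arm: cap in tube mm [  1.66  -0.83 -17.84] tilt deg [-0.22 -0.12] yaw -62.94 F [-4.9 -8.   9.4] Fn 11.9 g 0.108 q [ 27.  12. -28. -25. -28.  45.]
```

Call:
apply_moves([
  [[0, -0.17, -0.03, 0.2, 0, 0, 0]],
])

```text
time_s: 8.4
tcp_pos: [0.4935, 0.1559, 0.1316]
ee_rot: [[0.789, -0.553, 0.269], [-0.615, -0.7, 0.364], [-0.013, -0.453, -0.892]]
wrist_force: [-2.2, -0.2, 3.9]
gripper_width: 0.114
```

```bash
python3 rel.py
```

```text
arm: cap in tube mm [  1.25  -0.94 -11.35] tilt deg [-0.26 -0.06] yaw -63.2 F [-2.2 -0.2  3.9] Fn 4.4 g 0.114 q [ 27.  11. -28. -25. -29.  45.]
```

Call:
apply_moves([
  [[45, 0, 0, 0, 0, 0, 0], [45, 0, 0, 0, 0, 0, 0], [45, 0, 0, 0, 0, 0, 0], [45, 0, 0, 0, 0, 0, 0], [45, 0, 0, 0, 0, 0, 0]],
])

```text
time_s: 8.82
tcp_pos: [0.4951, 0.1557, 0.1312]
ee_rot: [[0.788, -0.552, 0.272], [-0.615, -0.7, 0.363], [-0.01, -0.454, -0.891]]
wrist_force: [-0.3, -0.3, 0.5]
gripper_width: 0.393
```

```bash
python3 rel.py w8;python3 - <<'E'
from capfit import *
s,p=pickle.load(open('pics/w8.pkl','rb'));o=analyse(s,p)
from rel import C,n,ex,ey
T,R=o['cap'];Rt=s['ee_rot'];B=np.c_[ey,-ex,n];Rc=B.T@Rt@R
print('cap in tube',(((Rt@T+s['tcp_pos'])-C)@B*1000).round(2),'tilt',np.degrees(Rc[:2,2]),'yaw',np.degrees(np.arctan2(Rc[1,0],Rc[0,0])))
E
```

```text
t 8.8167 F [-0.3 -0.3  0.5] Fn 0.7 M [-0.73  0.56 -0.03] g 0.393
vision: cap in tube mm [  1.67   0.88 -42.33] n 3178 res 0.82
arm: cap in tube mm [  2.31  -1.77 -12.41] tilt deg [-0.39  0.04] yaw -63.17 F [-0.3 -0.3  0.5] Fn 0.7 g 0.393 q [ 27.  11. -28. -25. -29.  45.]
cap n 3024 T mm [ 8.8  0.4 35.2] med res mm 0.37 z axis in tool [-0.279 -0.01  -0.96 ]
tube n 2620 T mm [ 4.7  0.2 14.6] med res mm 0.61 z axis in tool [-0.279 -0.009 -0.96 ]
cap in tube mm [ -0.14   1.82 -20.91] tilt xy deg [0.08 0.01] yaw -86.67
tube world [0.5026 0.158  0.118 ] n [-0.4764 -0.1711  0.8624] lean 30.41 az -160.24 xt [0.602 0.652 0.462]
cap in tube [ 1.43 -1.27 -9.66] tilt [-0.3365  0.8237] yaw -63.78431378328129
```

View pics/w8.png

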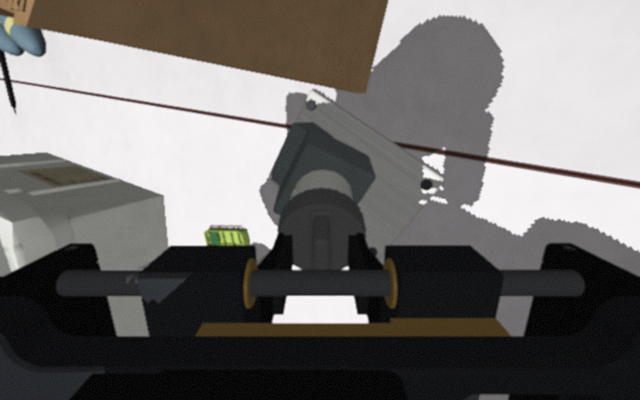

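Call:
apply_moves([
  [[45, -0.1, -0.14, 0.35, 0, 0, 0], [45, -0.2, -0.28, 0.7, 0, 0, 0], [45, -0.2, -0.28, 0.7, 0, 0, 0], [45, -0.2, -0.28, 0.7, 0, 0, 0], [45, -0.2, -0.28, 0.7, 0, 0, 0], [45, 0, 0, 0, 0, 0, 0], [45, 0, 0, 0, 0, 0, 0]],
])

```text
time_s: 9.45
tcp_pos: [0.4702, 0.122, 0.2134]
ee_rot: [[0.789, -0.552, 0.269], [-0.614, -0.702, 0.36], [-0.01, -0.449, -0.893]]
wrist_force: [-0.3, 0.2, -0.1]
gripper_width: 0.451
```

Run:
```python
from capfit import *
from rel import C,n,ex,ey
s=sense();p=capture('wrist');save(p,'w9');print(s['time_s'],s['tcp_pos'],s['wrist_force'])
c=tool_cloud(p);ok=p['depth']>0;Rt=s['ee_rot'];B=np.c_[ey,-ex,n]
th=np.radians(-63.5);Rc=B@Ro.from_rotvec([0,0,th]).as_matrix()
T=(C+B@[.001,-.001,-.0096]-s['tcp_pos'])@Rt;R=Rt.T@Rc
for d in (.006,.004,.003):
    q=(c-T)@R;k=ok&(np.hypot(q[...,0],q[...,1])<.034)&(q[...,2]>.004)&(q[...,2]<.05);kk=k.copy();kk[k]=abs(capsdf(q[k]))<d
    T,R,res=fit_rigid(c[kk],capsdf,np.r_[T,Ro.from_matrix(R).as_rotvec()])
Rr=B.T@Rt@R
print(kk.sum(),np.median(res),'cap in tube',(((Rt@T+s['tcp_pos'])-C)@B*1000).round(2),'tilt',np.degrees(Rr[:2,2]),'yaw',np.degrees(np.arctan2(Rr[1,0],Rr[0,0])))
```

```text
9.45 [0.4702 0.122  0.2134] [-0.3299  0.1581 -0.0799]
2900 0.4150759927059613 cap in tube [ 1.52 -1.15 -9.52] tilt [-0.0497  0.1856] yaw -64.23108847108695
```

View pics/w9.png

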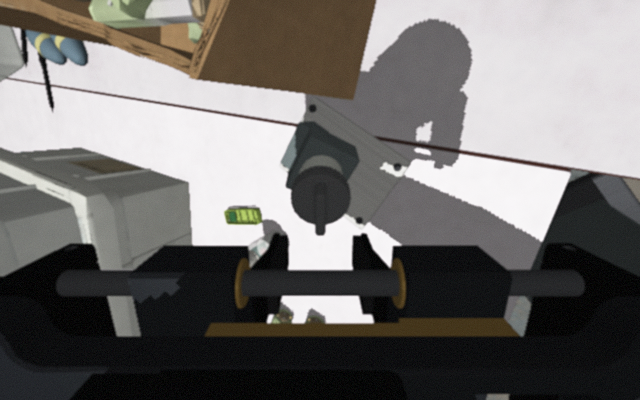

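```bash
python3 -c "
from station import finish_job
print(finish_job())"
```

```text
the job is handed in; nothing more can be done
None
```

The wide cap is on the tube and locked, and the job was handed in at about 9.5 s of the 42 s allowed. No verdict came back, so the figures below are my own measurements.

- **Grasp:** I gripped the cap by its bar with the tool tilted 15° along the bar. Held square to the tube, the arm would have run out of range at joint 5.
- **Press and twist:** I set the lugs in the notches and pressed to the bottom. I then twisted clockwise to about 63° in small steps. The push along the tube's axis stayed between 12 and 29 N.
- **Release:** I let the cap rise while still holding it, then opened the fingers and backed off. At the end the wrist force read about zero.

| Last wrist-camera check | Measured | Allowed |
|---|---|---|
| Turn clockwise from the notches | 64° | 46 to 72° |
| Lower edge below the mouth | 9.5 mm | 7.5 to 11.2 mm |
| Off the axis (x, y) | 1.5 mm, −1.2 mm | within 4 mm each |
| Out of square | about 0.2° | within 7° |

- **Disagreement:** during pressing, the arm's own reading put the cap about 1.3 mm too low. The cap had slid that far up between the fingers, and the camera confirmed it.
- **Failed check:** locating the tube with the wrist camera stopped working once the cap covered the mouth. The final figures use the tube position measured earlier.
- **Not checked:** I did not re-measure the small cap, tape, bottle and dish at the end. I planned every path clear of them, and the force readings away from the tube stayed near zero.
- **Rib contact:** I had no direct reading of the force between lugs and ribs. I relied on keeping the cap fully down.

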